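# Radio batteries: worn packs into the flap return box, fresh packs on charge

## Robot

A 6-joint arm with a two-finger parallel gripper is mounted at the origin on the work surface. World frame = base frame: x ahead of the robot, y to its left, z up, the work surface at z = 0. Lengths are in m, angles in rad, forces in N, time in s.
With the tool pointing down it reaches from about 0.25 to 0.775 m from the base axis. Payload 4 kg.
Tool frame: the origin (TCP) lies at the very end of the fingers, on their centre line; the grasp point (between the pads) lies 19 mm behind it; x points along the fingers, y is the direction in which the jaws open and shut, and the axes are right-handed (so a half turn about x gives the same grasp; the last joint's range is limited). The gripper opens to 94 mm and grips with 3 to 60 N. Pads are 16 mm wide; open, the fingers measure 119 mm over their backs; the gripper's body (75 mm by 177 mm) begins 78 mm behind the grasp point.
Start: joints at [1.201, 0.087, 1.371, -0, 1.684, -0.103], TCP at [0.145, 0.531, 0.206] pointing down, gripper open.
Joint ranges: [-3.1, 3.1], [-0.76, 2.03], [0.27, 2.55], [-1.08, 4.22], [0.17, 2.65], [-2.57, 2.57]. Speed limits (rad/s): [2.79, 2.79, 3.14, 3.14, 3.14, 3.14].

## Interface

Orientations are given as [roll, pitch, yaw] about the fixed x, y, z axes, in that order (R = Rz(yaw) Ry(pitch) Rx(roll)).
In Python, from bench import robot gives the robot as it stands.
- The arm moves only by the tool carry_out, never from a script. Its argument "targets" is a list of rows, each a list of 5 numbers: the closure, from 0 (fully open) to 1 (shut), then the shift along the tool's x, y, z in cm, then the turn about the tool's x in degrees. In form: [[fingers, tx, ty, tz, turn], ...]. A call has 1 to 20 rows; each row shifts and turns the commanded pose from where the row before left it, along the tool's axes as they then stand; what a row does not reach is not made up. A row lasts 1/10 s, in which the tool goes at most 50 mm and 8.59 degrees, less where a joint would pass 70% of its speed; a pose out of reach is approached as far as the arm can. A call is refused whole if a number of a shift passes 5 or a number of a turn 8.59, either way. A call with a gripper value outside its range is refused whole. The fingers move at their own pace and stop on an object; the grip force is fixed at half the most. Time passes only in rows, so rows that do not move let the fingers close. It gives the time, the measured TCP pose, the force and the opening at its end, in the units of the state.
- robot.get_obs(): the state, without advancing time (a new reading comes with each control period).
- robot.snapshot(name): name is "scene" or "top" or "wrist"; returns a dict with "image" (400x640x3 uint8, red, green, blue), "camera_matrix" (3x3 intrinsics, pixels), "pose" (4x4, takes a point from camera to world coordinates). Camera axes: x right, y up, looking along -z (the intrinsics and any distortion apply to the point x, -y, -z); pixel columns grow to the right and rows downward; lengths in m; the calibration is good to about 2 mm. The wrist camera is an equidistant fisheye: a pixel r from the principal point sees the ray r / f radians off the axis. A picture is of the moment at which its call begins. There is no depth.
- robot.close_job(): hands the job in, once; it reports no verdict.
The state is a dict: "time": time; "joint_positions": joint angles; "qvel": joint speeds; "joint_torque": joint torques, N m; "tool_pos": TCP position; "ee_rot": TCP orientation; "wrist_force": force on the tool from outside, world axes, zero at the start; "wrist_torque": the same for the moment, N m; "width": finger opening in m.
Only numpy, scipy, OpenCV 4.12 (cv2) and the standard library are available. Lean on these libraries where they do the work, as an engineer would, in place of code of your own. Each camera call takes 0.05 s, during which the arm holds its last target. There are 200 camera calls.

## Task

Gather every worn-out battery pack lying on the desk into the scoop, and once they are all in it, push the scoop's nose in through the sprung flap of the battery return box so that the rim holds the flap open and tip the packs inside; draw the scoop out so that the flap shuts, and stand it upright on the desk again. Plug every fresh pack from the carton upright and fully home into a bay of the charger, before or after. Leave the other things on the desk where they are.

Things in the scene. Friction and masses are not known exactly. Their poses are not given: they have to be found in the camera images.
- worn0: Worn-out black plastic radio battery pack, a plain block 56 x 34 x 16 mm, about 60 g, with a grey label on both broad faces and three brass contacts on one end; lies flat on the desk at the start. Origin at the middle of the block; x along its length, y along its width, z through its thickness. Two to four are present, all alike.
- worn1: Worn-out black plastic radio battery pack, a plain block 56 x 34 x 16 mm, about 60 g, with a grey label on both broad faces and three brass contacts on one end; lies flat on the desk at the start. Origin at the middle of the block; x along its length, y along its width, z through its thickness. Two to four are present, all alike.
- worn2: Worn-out black plastic radio battery pack, a plain block 56 x 34 x 16 mm, about 60 g, with a grey label on both broad faces and three brass contacts on one end; lies flat on the desk at the start. Origin at the middle of the block; x along its length, y along its width, z through its thickness. Two to four are present, all alike.
- worn3: Worn-out black plastic radio battery pack, a plain block 56 x 34 x 16 mm, about 60 g, with a grey label on both broad faces and three brass contacts on one end; lies flat on the desk at the start. Origin at the middle of the block; x along its length, y along its width, z through its thickness. Two to four are present, all alike.
- fresh0: Fresh pack, same model as the worn ones (56 x 34 x 16 mm block), standing upright, contacts down, in a foam pocket of an open, fixed cardboard carton (82 x 160 mm, 34 mm high; three pockets 52 mm apart); its top is 68 mm above the desk. Origin at the centre of its lower (contact) end; z up along its 56 mm length, x through its 16 mm thickness, y along its 34 mm width. Two or three are present.
- fresh1: Fresh pack, same model as the worn ones (56 x 34 x 16 mm block), standing upright, contacts down, in a foam pocket of an open, fixed cardboard carton (82 x 160 mm, 34 mm high; three pockets 52 mm apart); its top is 68 mm above the desk. Origin at the centre of its lower (contact) end; z up along its 56 mm length, x through its 16 mm thickness, y along its 34 mm width. Two or three are present.
- fresh2: Fresh pack, same model as the worn ones (56 x 34 x 16 mm block), standing upright, contacts down, in a foam pocket of an open, fixed cardboard carton (82 x 160 mm, 34 mm high; three pockets 52 mm apart); its top is 68 mm above the desk. Origin at the centre of its lower (contact) end; z up along its 56 mm length, x through its 16 mm thickness, y along its 34 mm width. Two or three are present.
- scoop: Loose aluminium scoop, about 200 g: tray 128 mm long (x), 88 mm wide (y), walls 38 mm high at sides and back, open at the front (nose, +x); walls and floor 3 mm thick. A black blade handle 14 mm thick (y) runs back 58 mm from the rear wall, 4 to 48 mm above the desk. Origin at the centre of the tray's underside, x to the nose, z up.
- scoop_handle (a point): Where to grip the scoop: on the handle blade, 95 mm behind the scoop's origin and 30 mm above its underside; the fingers close along the scoop's y, on 14 mm. The blade may be taken straight from above or leaning.
- scoop_nose (a point): Middle of the scoop's front floor edge, 64 mm ahead of the scoop's origin, 1.5 mm above its underside.
- return_box: Battery return box of 3 mm grey sheet steel, fixed: 200 mm deep (x), 180 mm wide (y), 255 mm high. Origin at the centre of its base, front towards -x. The front rises upright to 150 mm, then slopes back at 45 degrees to the top; in the slope an opening 112 mm wide and 84 mm along the slope is closed by the spring flap. Hollow and empty inside.
- return_sill (a point): Middle of the lower edge of the opening, on the outer face of the slope: 80 mm ahead of (towards -x from) the box's origin and 170 mm above the desk.
- return_flap (a joint): Angle in rad of the steel flap, 118 x 90 mm, hinged at the upper edge of the opening (225 mm up, 19 mm ahead of the box origin): 0 shut, growing as its lower edge is pushed inwards, at most 1.35 (it hangs straight down at 0.79). A light spring shuts it by itself: 0.036 N m when shut, 0.09 N m at 1.3 rad, about 0.4 to 1 N at its edge.
- charger: Desk charger of grey plastic, fixed: 76 mm (x) by 160 mm (y), 45 mm high, a low 22 mm step in front (towards -x). Origin at the centre of the main block's base, z up. It and the carton of fresh packs may change places.
- bay0 (a point): Centre of the mouth of the charger's bay 0, 45 mm above the desk: a straight socket 17.8 mm along the charger's x and 35.8 mm along its y, 22 mm deep, 2 mm lead-in. A pack stands in it upright, contacts down, either way round, its lower end on the bay floor 23 mm above the desk. Bays 52 mm apart, empty at the start.
- bay1 (a point): Centre of the mouth of the charger's bay 1, 45 mm above the desk: a straight socket 17.8 mm along the charger's x and 35.8 mm along its y, 22 mm deep, 2 mm lead-in. A pack stands in it upright, contacts down, either way round, its lower end on the bay floor 23 mm above the desk. Bays 52 mm apart, empty at the start.
- bay2 (a point): Centre of the mouth of the charger's bay 2, 45 mm above the desk: a straight socket 17.8 mm along the charger's x and 35.8 mm along its y, 22 mm deep, 2 mm lead-in. A pack stands in it upright, contacts down, either way round, its lower end on the bay floor 23 mm above the desk. Bays 52 mm apart, empty at the start.
- calculator: Bystander: desk calculator 150 x 82 x 14 mm. Leave it where it is. Origin at the centre of its underside.
- stapler: Bystander: stapler 130 mm long, 42 mm high. Leave it where it is. Origin at the centre of its underside.
- radio: Bystander: hand-held radio lying down, 210 x 56 x 32 mm with its aerial. Leave it where it is. Origin at the centre of its underside.
- scale_rule: Bystander: white scale rule 150 mm long. Leave it where it is. Origin at the centre of its underside.
- tape_dispenser: Bystander: tape dispenser 135 mm long, 85 mm high. Leave it where it is. Origin at the centre of its underside.
- pencil_mug: Bystander: white mug with pencils, 76 mm across, 150 mm high. Leave it where it is. Origin at the centre of its underside.
- marker: Bystander: marker pen 130 mm long. Leave it where it is. Origin at the centre of its underside.
Things that resemble listed ones, but are neither listed nor needed, are in the scene too. Leave any blue or turquoise look-alike of the worn3 alone.

How it is judged:
On the way, in this order (a step that is already met when the one before it is completed fails the run):
1. all worn packs lie in the scoop (x of worn0 in the frame of scoop between -0.062 and 0.064 m and y of worn0 in the frame of scoop between -0.042 and 0.042 m and z of worn0 in the frame of scoop between 0 and 0.055 m and x of worn1 in the frame of scoop between -0.062 and 0.064 m and y of worn1 in the frame of scoop between -0.042 and 0.042 m and z of worn1 in the frame of scoop between 0 and 0.055 m and x of worn2 in the frame of scoop between -0.062 and 0.064 m and y of worn2 in the frame of scoop between -0.042 and 0.042 m and z of worn2 in the frame of scoop between 0 and 0.055 m and x of worn3 in the frame of scoop between -0.062 and 0.064 m and y of worn3 in the frame of scoop between -0.042 and 0.042 m and z of worn3 in the frame of scoop between 0 and 0.055 m), for 0.2 s.
2. the scoop, tilted forward by more than about 30 degrees, has its nose inside the return box and holds the flap open (value of joint return_flap above 0.35 rad and angle between scoop's own z axis and vertical above 0.52 rad and x of scoop_nose in the frame of return_box between -0.07 and 0.1 m and y of scoop_nose in the frame of return_box between -0.06 and 0.06 m and z of scoop_nose in the frame of return_box between 0 and 0.21 m), for 0.2 s.
At the end, for the whole second after the job is handed in: Every worn pack lies inside the return box, flap shut (under 0.1 rad); every fresh pack stands in a charger bay, within 3 mm of its centre, 0.06 rad of upright and 3.5 mm of the bay floor; the scoop stands upright (0.08 rad) on the desk (within 12 mm); all at rest (x of worn0 in the frame of return_box between -0.1 and 0.1 m and y of worn0 in the frame of return_box between -0.09 and 0.09 m and z of worn0 in the frame of return_box between 0 and 0.14 m and x of worn1 in the frame of return_box between -0.1 and 0.1 m and y of worn1 in the frame of return_box between -0.09 and 0.09 m and z of worn1 in the frame of return_box between 0 and 0.14 m and x of worn2 in the frame of return_box between -0.1 and 0.1 m and y of worn2 in the frame of return_box between -0.09 and 0.09 m and z of worn2 in the frame of return_box between 0 and 0.14 m and x of worn3 in the frame of return_box between -0.1 and 0.1 m and y of worn3 in the frame of return_box between -0.09 and 0.09 m and z of worn3 in the frame of return_box between 0 and 0.14 m and ((horizontal distance between fresh0 and bay0 below 0.003 m and z of fresh0 in the frame of charger below 0.0265 m and angle between fresh0's own z axis and vertical below 0.06 rad) or (horizontal distance between fresh0 and bay1 below 0.003 m and z of fresh0 in the frame of charger below 0.0265 m and angle between fresh0's own z axis and vertical below 0.06 rad) or (horizontal distance between fresh0 and bay2 below 0.003 m and z of fresh0 in the frame of charger below 0.0265 m and angle between fresh0's own z axis and vertical below 0.06 rad)) and ((horizontal distance between fresh1 and bay0 below 0.003 m and z of fresh1 in the frame of charger below 0.0265 m and angle between fresh1's own z axis and vertical below 0.06 rad) or (horizontal distance between fresh1 and bay1 below 0.003 m and z of fresh1 in the frame of charger below 0.0265 m and angle between fresh1's own z axis and vertical below 0.06 rad) or (horizontal distance between fresh1 and bay2 below 0.003 m and z of fresh1 in the frame of charger below 0.0265 m and angle between fresh1's own z axis and vertical below 0.06 rad)) and ((horizontal distance between fresh2 and bay0 below 0.003 m and z of fresh2 in the frame of charger below 0.0265 m and angle between fresh2's own z axis and vertical below 0.06 rad) or (horizontal distance between fresh2 and bay1 below 0.003 m and z of fresh2 in the frame of charger below 0.0265 m and angle between fresh2's own z axis and vertical below 0.06 rad) or (horizontal distance between fresh2 and bay2 below 0.003 m and z of fresh2 in the frame of charger below 0.0265 m and angle between fresh2's own z axis and vertical below 0.06 rad)) and linear speed of each of worn0, worn1, worn2, worn3, fresh0, fresh1, fresh2, scoop below 0.02 m/s and value of joint return_flap below 0.1 rad and height (world z) of scoop between -0.005 and 0.012 m and angle between scoop's own z axis and vertical below 0.08 rad); the robot touches nothing.
It fails at once if a bystander is moved by more than 50 mm (distance of any of calculator, stapler, radio, scale_rule, tape_dispenser, pencil_mug, marker from where it was at the start of the episode above 0.05 m).
It fails at once if a fresh pack goes into the return box ((x of fresh0 in the frame of return_box between -0.1 and 0.1 m and y of fresh0 in the frame of return_box between -0.09 and 0.09 m and z of fresh0 in the frame of return_box between 0 and 0.14 m) or (x of fresh1 in the frame of return_box between -0.1 and 0.1 m and y of fresh1 in the frame of return_box between -0.09 and 0.09 m and z of fresh1 in the frame of return_box between 0 and 0.14 m) or (x of fresh2 in the frame of return_box between -0.1 and 0.1 m and y of fresh2 in the frame of return_box between -0.09 and 0.09 m and z of fresh2 in the frame of return_box between 0 and 0.14 m)).
Of worn0, worn1, worn2, worn3 only 2 to 4 are there at a start; the rules pass over those that are not, and their reading is None.
Of fresh0, fresh1, fresh2 only 2 to 3 are there at a start; the rules pass over those that are not, and their reading is None.
At some moment in a run one of worn0, worn1, worn2, worn3, scoop may be knocked a few centimetres aside while the robot is not near it.
It also fails if it takes over 210 s, if anything falls off the work surface, if the arm or the gripper's body presses on something with over 40 N, if the wrist force passes 120 N, or if a joint passes its speed limit or range.

## Working session

There is one attempt and no reset: what is moved stays moved. The work goes in short steps, Python scripts to look and compute and a tool call to move; the robot and the scene stay as the last step left them, time stands still between calls to the robot, and variables do not carry over. Pictures are saved under pics/ and viewed, about 12 in all and at most 16, crops included, and the job is handed in when it is done.

Besides the shell and the picture viewer there is one more tool, called after "Request:" as a command line: name --pt "numbers of a row" for each row, then --argument value for the rest. carry_out: Moves the arm, as the interface text tells. Its arguments: {"type":"object","properties":{"targets":{"type":"array","items":{"type":"array","items":{"type":"number"}}}},"required":["targets"]}

```bash
ls; mkdir -p pics; cat > h.py <<'E'
import numpy as np, cv2
from scipy.spatial.transform import Rotation as R
from bench import robot
def snap(n,f=None):
    s=robot.snapshot(n)
    if f: cv2.imwrite('pics/'+f,s['image'][...,::-1])
    return s
E
python3 - <<'E'
from h import *
for n in ['scene','top']:
    s=snap(n,n+'0.png'); print(n,s['camera_matrix'],s['pose'].round(4), [k for k in s])
    np.savez(n+'0.npz',**{k:s[k] for k in ('image','camera_matrix','pose')})
print(robot.get_obs())
E
```

```text
pics
scene [[401.21400438   0.         323.8192436 ]
 [  0.         401.21400438 199.61430014]
 [  0.           0.           1.        ]] [[ 5.7550e-01 -4.7920e-01  6.6270e-01  1.4637e+00]
 [ 8.1780e-01  3.3840e-01 -4.6550e-01 -6.8170e-01]
 [-1.2000e-03  8.0980e-01  5.8660e-01  9.5720e-01]
 [ 0.0000e+00  0.0000e+00  0.0000e+00  1.0000e+00]] ['image', 'camera_matrix', 'pose']
top [[442.17736809   0.         317.37869584]
 [  0.         442.17736809 202.54308165]
 [  0.           0.           1.        ]] [[-0.0167  0.9797 -0.1999  0.2558]
 [-0.9999 -0.0167  0.0019 -0.0125]
 [-0.0015  0.1999  0.9798  1.4668]
 [ 0.      0.      0.      1.    ]] ['image', 'camera_matrix', 'pose']
{'time': 0.1, 'joint_positions': array([ 1.20084518e+00,  8.78960039e-02,  1.37204530e+00,  8.04408061e-06,
        1.68359129e+00, -1.03071631e-01]), 'qvel': array([ 0.00066749, -0.00100415, -0.00128987,  0.0010782 , -0.00070358,
       -0.00063775]), 'joint_torque': array([ 2.29578603e-03, -3.41252875e+01, -3.03300691e+01,  7.20343553e-02,
        3.04109871e-02, -9.30685997e-05]), 'tool_pos': array([0.14486318, 0.53009191, 0.2044424 ]), 'ee_rot': array([-1.67798905,  1.56885637, -1.94486767]), 'wrist_force': array([ 0.26628507, -0.47812936, -0.69195932]), 'wrist_torque': array([ 0.01743665, -0.05314549,  0.00207322]), 'width': 0.09402849655648425}
```

View pics/scene0.png

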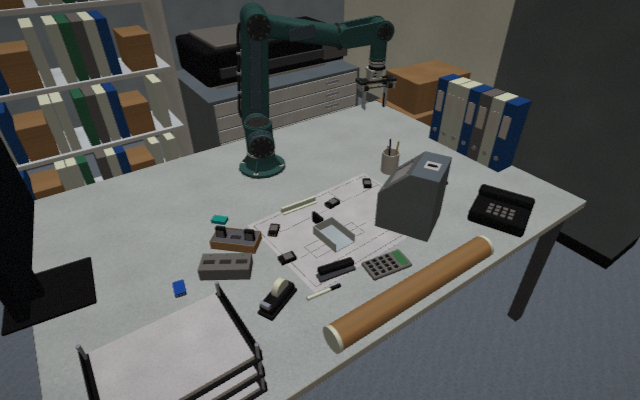

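View pics/top0.png

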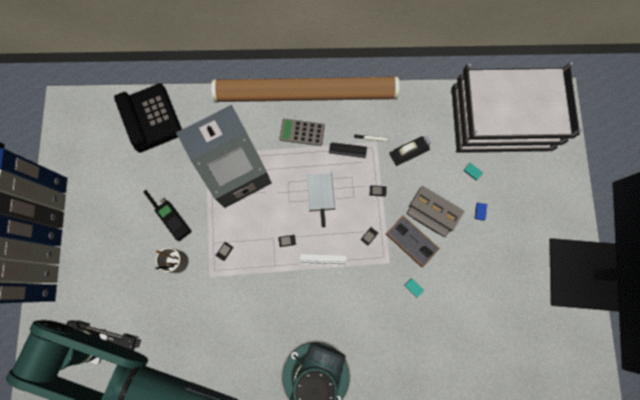

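The scene view shows the scoop at about (333,235) and four black packs at (367,183), (332,202), (273,230) and (287,257). The box is at (412,195), the carton at (235,240) and the charger at (225,265). In the top view the pack candidates are:
- **Black packs (chosen):** (224,250), (287,240), (370,236), (378,190).
- **Turquoise or blue look-alikes (left alone):** (414,287), (473,171), (481,211).
- **Fresh packs:** two, in the carton at (412,241).

Next is one close crop to check the choice.

```bash
cat >> h.py <<'E'
def ray2plane(s,uv,z):
    K=s['camera_matrix'];T=s['pose'];uv=np.atleast_2d(uv).astype(float)
    d=np.c_[(uv[:,0]-K[0,2])/K[0,0],-(uv[:,1]-K[1,2])/K[1,1],-np.ones(len(uv))]@T[:3,:3].T
    return T[:3,3]+d*((z-T[2,3])/d[:,2])[:,None]
E
python3 - <<'E'
from h import *
s=np.load('top0.npz'); im=s['image']
c=cv2.resize(im[130:300,170:500],None,fx=2.4,fy=2.4,interpolation=cv2.INTER_CUBIC)
cv2.imwrite('pics/crop0.png',c[...,::-1])
hsv=cv2.cvtColor(im,cv2.COLOR_RGB2HSV)
m=((hsv[...,2]<75)).astype(np.uint8)
for (u,v) in [(224,250),(287,240),(370,236),(378,190)]:
    w=np.zeros_like(m); w[v-14:v+15,u-14:u+15]=1
    g=m*w; cs,_=cv2.findContours(g,0,1); cc=max(cs,key=cv2.contourArea)
    # fill with convex hull
    h=cv2.convexHull(cc)[:,0,:]; P=ray2plane(s,h,0.014)[:,:2]
    r=cv2.minAreaRect((P*1000).astype(np.float32)); print('pack',(u,v),np.round(r[0],1),np.round(r[1],1),round(r[2],1))
for n,uv,z in [('scoop tray',(320,190),.0),('handle end',(323,225),.04),('box win',(232,167),.2),('carton',(412,241),.034),('charger',(434,211),.045),('mug',(168,260),.1)]:
    print(n,ray2plane(s,uv,z).round(3))
E
```

```text
pack (224, 250) [395.3 293.8] [30.6 49.9] 56.0
pack (287, 240) [427.6  70.4] [13.2 26.6] 89.7
pack (370, 236) [ 452.1 -196.9] [27.9 11.9] 43.1
pack (378, 190) [ 588.2 -233.8] [20.2 28.2] 87.3
scoop tray [[ 0.598 -0.025  0.   ]]
handle end [[ 0.472 -0.032  0.04 ]]
box win [[0.626 0.237 0.2  ]]
carton [[ 0.415 -0.32   0.034]]
charger [[ 0.511 -0.396  0.045]]
mug [[0.362 0.447 0.1  ]]
```

View pics/crop0.png

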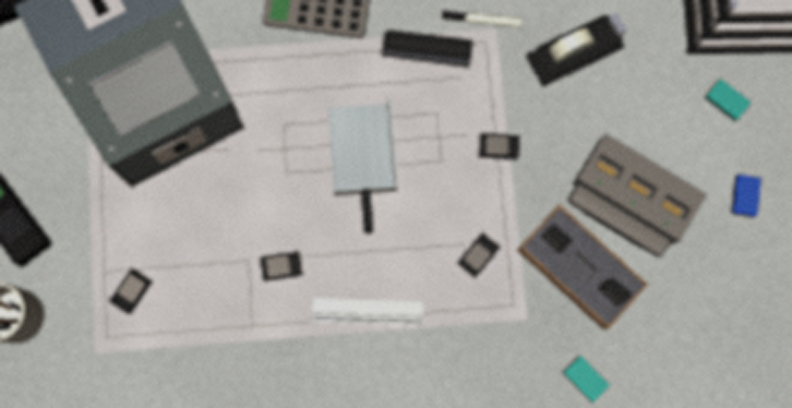

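The crop confirms four black worn packs with grey labels, at crop (131,291), (281,265), (479,254) and (499,146). Two fresh packs stand in the outer carton pockets at (557,236) and (613,291). The charger's bays are at (608,167), (640,187) and (674,207), and the turquoise and blue blocks stay where they are. I'll get pack poses and a move-planning helper next.

```bash
cat >> h.py <<'E'
def tool():
    o=robot.get_obs(); return o['tool_pos'],R.from_euler('xyz',o['ee_rot']).as_matrix(),o
def go(p=None,jaw=None,Rm=None):
    """print turn (deg) then shift (cm, in axes after the turn) to TCP p with jaw line at angle jaw (deg, world)"""
    t,M,o=tool()
    cur=np.degrees(np.arctan2(M[1,1],M[0,1])); d=0
    if jaw is not None:
        d=(jaw-cur+90)%180-90         # world yaw change
    turn=-d                            # tool x points down
    q6=np.degrees(o['joint_positions'][5])
    M2=M@R.from_euler('x',turn,degrees=True).as_matrix()
    print('tcp',t.round(4),'jaw',round(cur,1),'q6',round(q6,1),'turn',round(turn,1),'shift cm',(M2.T@(np.array(p)-t)*100).round(2) if p is not None else '')
def rects(s,uv,z,thr,half=16):
    g=cv2.cvtColor(s['image'],cv2.COLOR_RGB2GRAY)
    for (u,v) in uv:
        m=np.zeros_like(g); y,x=slice(int(v)-half,int(v)+half+1),slice(int(u)-half,int(u)+half+1)
        m[y,x]=(g[y,x]<thr); cs,_=cv2.findContours(m,0,1); cc=max(cs,key=cv2.contourArea)
        h=cv2.convexHull(cc)[:,0,:]; P=ray2plane(s,h,z)[:,:2]
        r=cv2.minAreaRect((P*1000).astype(np.float32)); w,hh=r[1]; a=r[2] if w>hh else r[2]+90
        print((u,v),'ctr',np.round(r[0],1),'size',round(max(w,hh)),round(min(w,hh)),'long axis',round((a+90)%180-90,1))
E
python3 - <<'E'
from h import *
s=np.load('top0.npz'); g=cv2.cvtColor(s['image'],cv2.COLOR_RGB2GRAY)
print(g[230:251,287], g[190,360:396])
for t in (100,120): rects(s,[(225,251),(287,240),(370,236),(378,191)],.008,t,13)
t,M,o=tool(); print(M.round(3))
go([.395,.294,.2],0)
# scoop: inside tray edges from crop: corners
for n,(x,y),z in [('FL',(330,106),.038),('FR',(389,102),.038),('BL',(334,192),.038),('BR',(396,188),.038),('hend',(369,231),.045),('hbase',(366,192),.045)]:
    print(n,ray2plane(s,(170+x/2.4,130+y/2.4),z).round(3))
E
```

```text
[191 186 189 189 172 126  95 115 129 128 127 126 131 122  92  85 139 182
 193 191 191] [189 189 188 188 185 188 188 188 180 136  73  48  76 104 118 117 118 117
 115 116 108  88  56  37  34  53 106 156 169 171 171 171 172 169 170 170]
(225, 251) ctr [395.7 294.1] size 53 33 long axis -35.3
(287, 240) ctr [427.1  88.4] size 53 31 long axis -81.5
(370, 236) ctr [ 437.7 -184.6] size 55 30 long axis -40.2
(378, 191) ctr [ 591.5 -219.6] size 51 31 long axis 89.0
(225, 251) ctr [395.9 294.9] size 56 35 long axis -33.1
(287, 240) ctr [426.5  88.2] size 56 34 long axis -81.4
(370, 236) ctr [ 437.9 -184.4] size 56 33 long axis -40.4
(378, 191) ctr [ 591.2 -220.1] size 57 36 long axis 84.5
[[-0.001  0.264  0.965]
 [-0.002  0.965 -0.264]
 [-1.    -0.002 -0.   ]]
tcp [0.1449 0.5301 0.2044] jaw 74.7 q6 -5.9 turn 74.7 shift cm [ 0.47 25.01 23.61]
FL [[0.645 0.016 0.038]]
FR [[ 0.649 -0.066  0.038]]
BL [[0.523 0.012 0.038]]
BR [[ 0.527 -0.073  0.038]]
hend [[ 0.467 -0.035  0.045]]
hbase [[ 0.521 -0.032  0.045]]
```

```bash
cat >> h.py <<'E'
def plan(wps):
    """chain of (xyz, jaw deg): for each print turn (deg, first) then shift (cm, in turned axes)"""
    t,M,o=tool(); q6=np.degrees(o['joint_positions'][5]); q1=np.degrees(o['joint_positions'][0])
    cur=np.degrees(np.arctan2(M[1,1],M[0,1])); t=t.copy()
    print('tcp',t.round(4),'jaw',round(cur,1),'q6',round(q6,1),'w',round(o['width'],4),'t',round(o['time'],1))
    for p,jaw in wps:
        d=(jaw-cur+90)%180-90; cur+=d; a=np.radians(cur)
        M2=np.array([[0,np.cos(a),np.sin(a)],[0,np.sin(a),-np.cos(a)],[-1,0,0]])
        print('turn',round(-d,1),'shift',(M2.T@(np.array(p)-t)*100).round(2),'->',np.round(p,3),round(cur,1)); t=np.array(p)
def scoop(p,o=(.586,-.028),yaw=2.7):
    a=np.radians(yaw); return [o[0]+p[0]*np.cos(a)-p[1]*np.sin(a),o[1]+p[0]*np.sin(a)+p[1]*np.cos(a)]
E
python3 - <<'E'
from h import *
A=scoop((-.031,0)); B=scoop((.030,0))
plan([([.396,.2945,.15],57),([.396,.2945,.004],57),([.396,.2945,.11],57),(A+[.11],92.7),(A+[.01],92.7)])
E
```

```text
tcp [0.1449 0.5301 0.2044] jaw 74.7 q6 -5.9 w 0.094 t 0.1
turn 17.7 shift [ 5.44 -6.08 33.89] -> [0.396 0.294 0.15 ] 57.0
turn -0.0 shift [14.6  0.   0. ] -> [0.396 0.294 0.004] 57.0
turn -0.0 shift [-10.6   0.    0. ] -> [0.396 0.294 0.11 ] 57.0
turn -35.7 shift [  0.   -33.11  14.36] -> [ 0.555 -0.029  0.11 ] 92.7
turn -0.0 shift [10.  0.  0.] -> [ 0.555 -0.029  0.01 ] 92.7
```

Request:
carry_out --pt "0 0 0 0 6" --pt "0 0 0 0 6" --pt "0 0 0 0 5.7" --pt "0 0 -1 4 0" --pt "0 0 -1 4 0" --pt "0 0 -1 4.3 0" --pt "0 0 -1 4.3 0" --pt "0 0 -1 4.3 0" --pt "0 0 -1 4.3 0" --pt "0 0 0 4.3 0" --pt "0 2 0 4.3 0" --pt "0 3 0 0 0" --pt "0 3 0 0 0" --pt "0 3 0 0 0" --pt "0 3 0 0 0" --pt "0 3 0 0 0" --pt "0 2 0 0 0" --pt "0 0 0 0 0" --pt "0 0 0 0 0"

```text
time: 2.0
tool_pos: [0.3957, 0.2962, 0.0155]
ee_rot: [-2.155, 1.57, -2.731]
wrist_force: [0.1, 0.5, 0.6]
width: 0.0941
```

```bash
python3 - <<'E'
from h import *
plan([([.396,.2945,.004],57)])
s=snap('wrist','w1.png'); print(s['camera_matrix'],s['pose'].round(3))
E
```

```text
tcp [0.3957 0.2962 0.0155] jaw 57.0 q6 -26.8 w 0.0941 t 2.0
turn 0.0 shift [ 1.15 -0.12  0.12] -> [0.396 0.294 0.004] 57.0
[[309.70691629   0.         320.35531197]
 [  0.         309.70691629 196.0776134 ]
 [  0.           0.           1.        ]] [[ 0.544 -0.813 -0.209  0.335]
 [ 0.839  0.527  0.136  0.336]
 [-0.    -0.249  0.969  0.195]
 [ 0.     0.     0.     1.   ]]
```

View pics/w1.png

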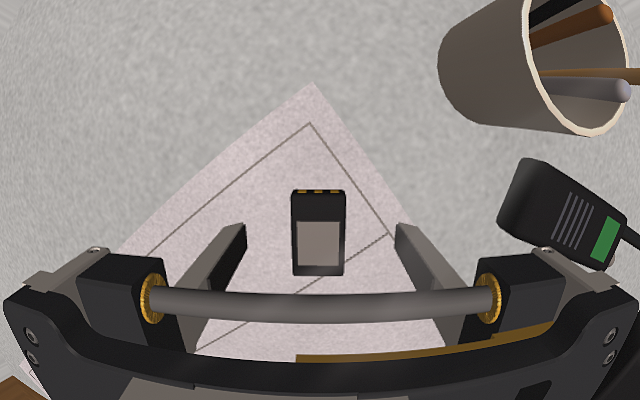

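The wrist view shows the pack centred between the fingertips, at about (319,235). I'll grip it and carry it to the scoop.

Request:
carry_out --pt "0 1.1 0 0 0" --pt "1 0 0 0 0" --pt "1 0 0 0 0" --pt "1 0 0 0 0" --pt "1 0 0 0 0" --pt "1 0 0 0 0" --pt "1 0 0 0 0" --pt "1 0 0 0 0" --pt "1 -3 0 0 0" --pt "1 -3.5 0 0 0" --pt "1 -4 0 0 0" --pt "1 0 0 0 -7.2" --pt "1 0 0 0 -7.2" --pt "1 0 0 0 -7.2" --pt "1 0 0 0 -7.1" --pt "1 0 0 0 -7"

```text
time: 3.65
tool_pos: [0.3958, 0.2962, 0.1095]
ee_rot: [1.415, 1.571, 1.467]
wrist_force: [-0.7, 0.5, 0.3]
width: 0.0002
```

```bash
python3 - <<'E'
from h import *
A=scoop((-.031,0)); B=scoop((.030,0))
plan([(A+[.11],92.7),(A+[.01],92.7),(A+[.11],92.7),([.4265,.0883,.11],8.6),([.4265,.0883,.004],8.6),([.4265,.0883,.11],8.6),(B+[.11],92.7),(B+[.01],92.7)])
E
```

```text
tcp [0.3958 0.2962 0.1095] jaw 93.0 q6 -62.8 w 0.0002 t 3.6
turn 0.3 shift [ -0.05 -33.28  14.37] -> [ 0.555 -0.029  0.11 ] 92.7
turn -0.0 shift [10.  0.  0.] -> [ 0.555 -0.029  0.01 ] 92.7
turn -0.0 shift [-10.   0.   0.] -> [ 0.555 -0.029  0.11 ] 92.7
turn 84.1 shift [  0.   -10.95 -13.57] -> [0.426 0.088 0.11 ] 8.6
turn -0.0 shift [10.6  0.   0. ] -> [0.426 0.088 0.004] 8.6
turn -0.0 shift [-10.6   0.    0. ] -> [0.426 0.088 0.11 ] 8.6
turn -84.1 shift [  0.   -12.37  18.38] -> [ 0.616 -0.027  0.11 ] 92.7
turn 0.0 shift [10.  0.  0.] -> [ 0.616 -0.027  0.01 ] 92.7
```

The gripper closed on nothing, so I need to look again.

```bash
cat >> h.py <<'E'
def fish(s,uv,z):
    K=s['camera_matrix'];T=s['pose'];uv=np.atleast_2d(uv).astype(float)
    x=(uv[:,0]-K[0,2])/K[0,0];y=(uv[:,1]-K[1,2])/K[1,1];th=np.hypot(x,y);k=np.sin(th)/np.maximum(th,1e-9)
    d=np.c_[x*k,-y*k,-np.cos(th)]@T[:3,:3].T
    return T[:3,3]+d*((z-T[2,3])/d[:,2])[:,None]
def fproj(s,P):
    K=s['camera_matrix'];T=s['pose'];c=(np.atleast_2d(P)-T[:3,3])@T[:3,:3]
    th=np.arctan2(np.hypot(c[:,0],c[:,1]),-c[:,2]);ph=np.arctan2(-c[:,1],c[:,0])
    return np.c_[K[0,2]+K[0,0]*th*np.cos(ph),K[1,2]+K[1,1]*th*np.sin(ph)]
E
python3 - <<'E'
from h import *
s=snap('wrist','w2.png'); t,M,o=tool()
print('tcp px',fproj(s,t),'below tcp at 16mm', fproj(s,[t[0],t[1],.016]))
im=cv2.imread('pics/w1.png'); K=s['camera_matrix']
# earlier picture: label centre ray with stored pose
P=np.array([[.544,-.813,-.209,.335],[.839,.527,.136,.336],[0,-.249,.969,.195],[0,0,0,1]])
s1=dict(camera_matrix=K,pose=P); print('w1 pack corners z16',fish(s1,[(292,193),(346,193),(292,275),(344,275)],.016).round(4), 'tcp1',fproj(s1,[.3957,.2962,.0155]))
E
```

```text
tcp px [[318.93330553 236.93135619]] below tcp at 16mm [[319.28356657 198.46834603]]
w1 pack corners z16 [[0.3628 0.2977 0.016 ]
 [0.3803 0.3247 0.016 ]
 [0.4083 0.2662 0.016 ]
 [0.4268 0.2948 0.016 ]] tcp1 [[319.75984986 237.16706399]]
```

View pics/w2.png

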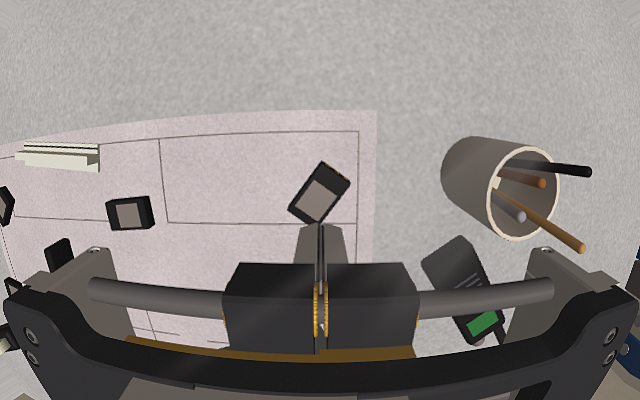

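The pack is still in place at (320,192). The fingers simply hadn't finished closing before the lift, so I'll retry with the jaws partly closed beforehand and a longer wait.

Request:
carry_out --pt "0.4 0 0 0 7.2" --pt "0.4 0 0 0 7.2" --pt "0.4 0 0 0 7.2" --pt "0.4 0 0 0 7.2" --pt "0.4 0 0 0 7.2" --pt "0.4 3.5 0 0 0" --pt "0.4 3.5 0 0 0" --pt "0.4 2.5 0 0 0" --pt "0.4 1 0 0 0" --pt "1 0 0 0 0" --pt "1 0 0 0 0" --pt "1 0 0 0 0" --pt "1 0 0 0 0" --pt "1 0 0 0 0" --pt "1 0 0 0 0" --pt "1 0 0 0 0"

```text
time: 5.3
tool_pos: [0.3971, 0.2969, 0.0063]
ee_rot: [1.099, 1.567, 0.518]
wrist_force: [0.1, -0.7, 5.6]
width: 0.0336
```

Request:
carry_out --pt "1 -2.5 0 0 0" --pt "1 -4 0 0 0" --pt "1 -4 0 0 0" --pt "1 0 0 0 -7.2" --pt "1 0 0 0 -7.2" --pt "1 0 0 0 -7.2" --pt "1 0 0 0 -7.1" --pt "1 0 0 0 -7" --pt "1 0 -4 1.6 0" --pt "1 0 -4 1.6 0" --pt "1 0 -4 1.6 0" --pt "1 0 -4 1.6 0" --pt "1 0 -4 1.6 0" --pt "1 0 -4 1.6 0" --pt "1 0 -4 1.6 0" --pt "1 0 -4 1.6 0" --pt "1 0 -1.2 1.5 0" --pt "1 0 0 0 0"

```text
time: 7.1
tool_pos: [0.5537, -0.0316, 0.1089]
ee_rot: [-2.712, 1.571, -2.673]
wrist_force: [-0.1, -0.1, -0.9]
width: 0.0336
```

```bash
python3 - <<'E'
from h import *
s=snap('wrist','w3.png')
A=scoop((-.031,0)); B=scoop((.030,0))
for q in [(.586-.061,)]: pass
C=[scoop(p)+[z] for p,z in [((.064,.044),.038),((.064,-.044),.038),((-.064,.044),.038),((-.064,-.044),.038),((-.122,0),.048)]]
print(fproj(s,C).round(0))
plan([(A+[.11],92.7),(A+[.012],92.7),(A+[.11],92.7),([.4265,.0883,.11],8.6),([.4265,.0883,.004],8.6),([.4265,.0883,.11],8.6),(B+[.11],92.7),(B+[.01],92.7)])
E
```

```text
[[368. 301.]
 [277. 301.]
 [375. 168.]
 [268. 169.]
 [321.  96.]]
tcp [ 0.5527 -0.0301  0.1089] jaw 92.3 q6 -101.3 w 0.0337 t 7.2
turn -0.4 shift [-0.11  0.05  0.24] -> [ 0.555 -0.029  0.11 ] 92.7
turn -0.0 shift [9.8 0.  0. ] -> [ 0.555 -0.029  0.012] 92.7
turn -0.0 shift [-9.8  0.   0. ] -> [ 0.555 -0.029  0.11 ] 92.7
turn 84.1 shift [  0.   -10.95 -13.57] -> [0.426 0.088 0.11 ] 8.6
turn -0.0 shift [10.6  0.   0. ] -> [0.426 0.088 0.004] 8.6
turn -0.0 shift [-10.6   0.    0. ] -> [0.426 0.088 0.11 ] 8.6
turn -84.1 shift [  0.   -12.37  18.38] -> [ 0.616 -0.027  0.11 ] 92.7
turn 0.0 shift [10.  0.  0.] -> [ 0.616 -0.027  0.01 ] 92.7
```

View pics/w3.png

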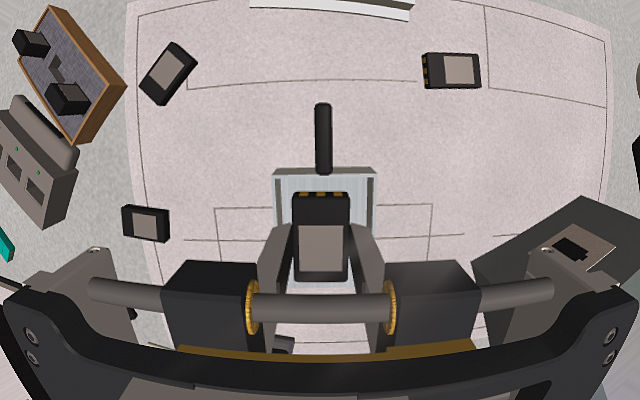

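The pack is held squarely over the scoop. The handle tip is at (323,103) and the rear wall at row 168, both matching my model within a few mm. Placing it now.

Request:
carry_out --pt "1 3.5 0 0.2 0" --pt "1 3.5 0 0 0" --pt "1 2.0 0 0 0" --pt "1 0.7 0 0 0" --pt "0.5 0 0 0 0" --pt "0.5 0 0 0 0" --pt "0.5 0 0 0 0" --pt "0.5 -2 0 0 0" --pt "0.4 -4 0 0 0" --pt "0.4 -3.7 0 0 0" --pt "0.4 0 0 0 8.4" --pt "0.4 0 0 0 8.4" --pt "0.4 0 0 0 8.4" --pt "0.4 0 0 0 8.4" --pt "0.4 0 0 0 8.4" --pt "0.4 0 0 0 8.4" --pt "0.4 0 0 0 8.4" --pt "0.4 0 0 0 8.4" --pt "0.4 0 0 0 8.4" --pt "0.4 0 0 0 8.4"

```text
time: 9.15
tool_pos: [0.5541, -0.0288, 0.1088]
ee_rot: [-2.049, 1.569, 2.805]
wrist_force: [0.2, -0.5, 0.5]
width: 0.0564
```

Request:
carry_out --pt "0.4 0 -3.5 -4 0" --pt "0.4 0 -3.5 -4 0" --pt "0.4 0 -3 -4 0" --pt "0.4 0 -1 -1.6 0" --pt "0.4 4 0 0 0" --pt "0.4 4 0 0 0" --pt "0.4 0 0 0 0"

```text
time: 9.85
tool_pos: [0.4249, 0.0851, 0.0239]
ee_rot: [-1.663, 1.558, -3.086]
wrist_force: [-1.2, -0.3, -0.3]
width: 0.0565
```

```bash
cat >> h.py <<'E'
def wpack(s,thr=70):
    """dark block below the gripper in the wrist view: centre and long axis at z=.016"""
    t,M,o=tool(); p=fproj(s,[t[0],t[1],.016])[0]; g=cv2.cvtColor(s['image'],cv2.COLOR_RGB2GRAY)
    return p,g
E
python3 - <<'E'
from h import *
s=snap('wrist','w4.png'); t,M,o=tool()
plan([([.4265,.0883,.004],8.6)])
im=s['image'].astype(int); g=im.sum(2)/3
print('tcp px',fproj(s,t).round(0),'ground16',fproj(s,[t[0],t[1],.016]).round(0))
print(g[180:290:3,320].astype(int)); print(g[225,250:390:4].astype(int))
E
```

```text
tcp [0.4276 0.0851 0.0269] jaw 8.4 q6 -4.7 w 0.0563 t 9.9
turn -0.2 shift [ 2.29 -0.06 -0.33] -> [0.426 0.088 0.004] 8.6
tcp px [[325. 240.]] ground16 [[325. 234.]]
[189  10  21  37  36  36  32 106 116 116 114 115 114 115 114 114 113 113
 113 113 113 116  29  36  35  38  46  50  53 171 173 175 178 172 178 184
 176]
[181 183 159 111  88  92  47 182 183 184 184 180  10  49 114 114 114 115
 114 114 113 113 114 117  32 191 174 185 177 121  91  98 117 147 176]
```

Request:
carry_out --pt "0.4 1.3 0 -0.3 0" --pt "0.4 1 0 0 0" --pt "1 0 0 0 0" --pt "1 0 0 0 0" --pt "1 0 0 0 0" --pt "1 0 0 0 0" --pt "1 0 0 0 0" --pt "1 0 0 0 0" --pt "1 -2.6 0 0 0" --pt "1 -4 0 0 0" --pt "1 -4 0 0 0" --pt "1 0 0 0 -8.4" --pt "1 0 0 0 -8.4" --pt "1 0 0 0 -8.4" --pt "1 0 0 0 -8.4" --pt "1 0 0 0 -8.4" --pt "1 0 0 0 -8.4" --pt "1 0 0 0 -8.4" --pt "1 0 0 0 -8.4" --pt "1 0 0 0 -8.4"

```text
time: 11.9
tool_pos: [0.4302, 0.088, 0.1122]
ee_rot: [2.859, 1.57, 2.76]
wrist_force: [-0.3, 0.6, -0.4]
width: 0.0337
```

Request:
carry_out --pt "1 0 0 0 -8.4" --pt "1 0 -3 4 0" --pt "1 0 -3 4 0" --pt "1 0 -3 4 0" --pt "1 0 -3 4 0" --pt "1 0 -0.4 2.4 0" --pt "1 0 0 0 0"

```text
time: 12.6
tool_pos: [0.6213, -0.0296, 0.1108]
ee_rot: [2.684, 1.57, 2.724]
wrist_force: [0.3, 0.5, -0.1]
width: 0.0335
```

```bash
python3 - <<'E'
from h import *
s=snap('wrist','w5.png')
B=scoop((.030,0)); A=scoop((-.031,0))
j=49.6
plan([(B+[.11],92.7),(B+[.012],92.7),(B+[.11],92.7),([.438,-.1845,.11],j),([.438,-.1845,.03],j),([.438,-.1845,.11],j),(A+[.11],92.7),(A+[.03],92.7)])
E
```

```text
tcp [ 0.6196 -0.0287  0.1111] jaw 92.4 q6 -100.3 w 0.0336 t 12.7
turn -0.3 shift [ 0.11  0.22 -0.35] -> [ 0.616 -0.027  0.11 ] 92.7
turn -0.0 shift [9.8 0.  0. ] -> [ 0.616 -0.027  0.012] 92.7
turn -0.0 shift [-9.8  0.   0. ] -> [ 0.616 -0.027  0.11 ] 92.7
turn 43.1 shift [  0.   -23.56  -3.32] -> [ 0.438 -0.184  0.11 ] 49.6
turn -0.0 shift [8. 0. 0.] -> [ 0.438 -0.184  0.03 ] 49.6
turn -0.0 shift [-8.  0.  0.] -> [ 0.438 -0.184  0.11 ] 49.6
turn -43.1 shift [ 0.   14.94 12.42] -> [ 0.555 -0.029  0.11 ] 92.7
turn -0.0 shift [8. 0. 0.] -> [ 0.555 -0.029  0.03 ] 92.7
```

Request:
carry_out --pt "1 3.5 0.2 -0.3 0" --pt "1 3.5 0 0 0" --pt "1 2.2 0 0 0" --pt "1 0.7 0 0 0" --pt "0.5 0 0 0 0" --pt "0.5 0 0 0 0" --pt "0.5 0 0 0 0" --pt "0.5 -2 0 0 0" --pt "0.4 -4 0 0 0" --pt "0.4 -3.9 0 0 0" --pt "0.4 0 0 0 8.5" --pt "0.4 0 0 0 8.5" --pt "0.4 0 0 0 8.5" --pt "0.4 0 0 0 8.5" --pt "0.4 0 0 0 8.5" --pt "0.4 0 -4 -0.8 0" --pt "0.4 0 -4 -0.8 0" --pt "0.4 0 -4 -0.8 0" --pt "0.4 0 -4 -0.8 0" --pt "0.4 0 -4 0 0"

```text
time: 14.65
tool_pos: [0.4622, -0.1594, 0.1141]
ee_rot: [0.292, 1.568, -0.407]
wrist_force: [0.0, 0.0, -0.0]
width: 0.0565
```

Request:
carry_out --pt "0.4 0 -3.5 0 0.3" --pt "0.4 4 0 0 0" --pt "0.4 4 0 0 0" --pt "0.4 0 0 0 0"

```text
time: 15.05
tool_pos: [0.4368, -0.1839, 0.0285]
ee_rot: [-2.968, 1.562, 2.61]
wrist_force: [0.3, 0.0, -0.4]
width: 0.0562
```

```bash
python3 - <<'E'
from h import *
s=snap('wrist','w6.png'); t,M,o=tool()
plan([([.438,-.1845,.004],49.6)])
print('tcp px',fproj(s,t).round(0),'pack pred',fproj(s,[.438,-.1845,.016]).round(0))
E
```

```text
tcp [ 0.4389 -0.1848  0.0313] jaw 49.6 q6 -79.3 w 0.0566 t 15.1
turn -0.0 shift [ 2.73 -0.04 -0.09] -> [ 0.438 -0.184  0.004] 49.6
tcp px [[321. 243.]] pack pred [[320. 233.]]
```

View pics/w6.png

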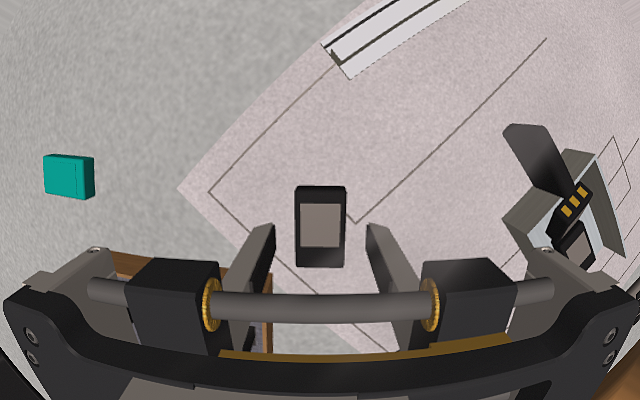

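Pack W2 is centred between the fingers at (320,228), and two packs are in the scoop at upper right. Gripping it and carrying it to the second layer.

Request:
carry_out --pt "0.4 1.6 0 0 0" --pt "0.4 1 0 0 0" --pt "1 0 0 0 0" --pt "1 0 0 0 0" --pt "1 0 0 0 0" --pt "1 0 0 0 0" --pt "1 0 0 0 0" --pt "1 0 0 0 0" --pt "1 -2.6 0 0 0" --pt "1 -4 0 0 0" --pt "1 -4 0 0 0" --pt "1 0 0 0 -8.5" --pt "1 0 0 0 -8.5" --pt "1 0 0 0 -8.5" --pt "1 0 0 0 -8.5" --pt "1 0 0 0 -8.5" --pt "1 0 4 3.3 0" --pt "1 0 4 3.3 0" --pt "1 0 4 3.3 0" --pt "1 0 2.9 2.5 0"

```text
time: 17.1
tool_pos: [0.5564, -0.034, 0.1118]
ee_rot: [2.174, 1.57, 2.212]
wrist_force: [-0.3, -0.4, 0.8]
width: 0.0339
```

```bash
python3 - <<'E'
from h import *
s=snap('wrist','w7.png')
A=scoop((-.031,0)); j=-1.5
plan([(A+[.11],92.7),(A+[.028],92.7),(A+[.11],92.7),([.591,-.22,.11],j),([.591,-.22,.03],j)])
C=[scoop(p)+[z] for p,z in [((-.064,.044),.038),((-.064,-.044),.038),((-.122,0),.048)]]
print(fproj(s,C).round(0))
cv2.imwrite('pics/w7c.png',cv2.resize(s['image'][60:340,160:480,::-1],None,fx=2,fy=2))
E
```

```text
tcp [ 0.5592 -0.0297  0.1116] jaw 92.4 q6 -101.5 w 0.0336 t 17.1
turn -0.3 shift [ 0.16  0.04 -0.42] -> [ 0.555 -0.029  0.11 ] 92.7
turn -0.0 shift [8.2 0.  0. ] -> [ 0.555 -0.029  0.028] 92.7
turn -0.0 shift [-8.2  0.   0. ] -> [ 0.555 -0.029  0.11 ] 92.7
turn -85.8 shift [  0.    -4.09 -18.95] -> [ 0.591 -0.22   0.11 ] 178.5
turn -0.0 shift [8. 0. 0.] -> [ 0.591 -0.22   0.03 ] 178.5
[[377. 165.]
 [272. 166.]
 [324.  93.]]
```

View pics/w7c.png

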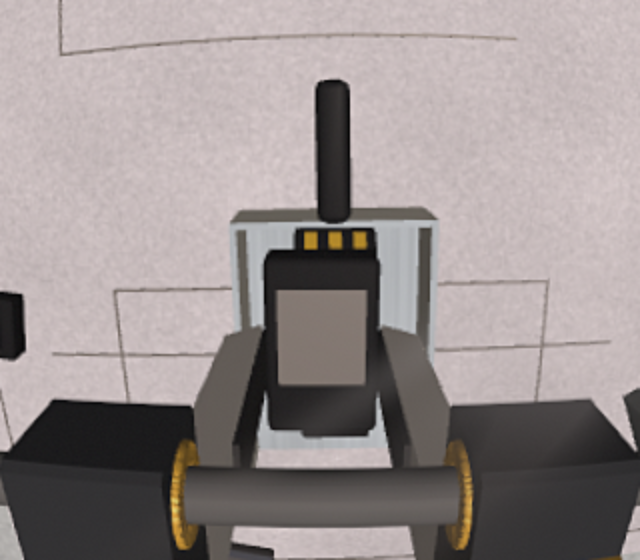

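Everything lines up. I'll place this one on the rear pack and then go to W3, turning the other way because of the joint-6 range.

Request:
carry_out --pt "1 3.5 0 -0.4 0" --pt "1 3 0 0 0" --pt "1 1.7 0 0 0" --pt "0.5 0 0 0 0" --pt "0.5 0 0 0 0" --pt "0.5 0 0 0 0" --pt "0.5 -2 0 0 0" --pt "0.4 -4 0 0 0" --pt "0.4 -2.2 0 0 0" --pt "0.4 0 0 0 8" --pt "0.4 0 0 0 8" --pt "0.4 0 0 0 8" --pt "0.4 0 0 0 8" --pt "0.4 0 0 0 8" --pt "0.4 0 0 0 8" --pt "0.4 0 0 0 8" --pt "0.4 0 0 0 8" --pt "0.4 0 0 0 8" --pt "0.4 0 0 0 8" --pt "0.4 0 0 0 8"

```text
time: 19.15
tool_pos: [0.5511, -0.0367, 0.1119]
ee_rot: [-2.03, 1.57, 2.748]
wrist_force: [0.7, -0.5, 0.3]
width: 0.0565
```

Request:
carry_out --pt "0.4 0 0 0 7" --pt "0.4 0 1 4 0" --pt "0.4 0 1 4 0" --pt "0.4 0 1 4 0" --pt "0.4 0 1 4 0" --pt "0.4 0 0.2 2.8 0" --pt "0.4 4 0 0 0" --pt "0.4 3.5 0 0 0" --pt "0.4 0 0 0 0"

```text
time: 20.05
tool_pos: [0.5792, -0.2249, 0.0304]
ee_rot: [-1.995, 1.557, 2.666]
wrist_force: [0.2, -0.0, -1.2]
width: 0.0564
```

```bash
python3 - <<'E'
from h import *
s=snap('wrist','w8.png'); t,M,o=tool()
plan([([.591,-.22,.004],-2)])
im=s['image'].astype(int); g=im.sum(2)/3
print('tcp px',fproj(s,t).round(0),'pack pred',fproj(s,[.591,-.22,.016]).round(0))
m=((g<135)).astype(np.uint8); m[:150]=0; m[290:]=0
for v in (190,200,210,220): print(v,g[v,270:372:3].astype(int))
print(g[160:290:3,322].astype(int))
E
```

```text
tcp [ 0.5814 -0.2255  0.0339] jaw -2.9 q6 -23.5 w 0.0565 t 20.1
turn -0.9 shift [ 2.99  0.94 -0.59] -> [ 0.591 -0.22   0.004] -2.0
tcp px [[325. 241.]] pack pred [[339. 222.]]
190 [182 185 192 181 188 184 183 184 184 185 182 188 183 179 132  40  39  40
  38  39  38  39  38  37  37  38  38  37  36  35  37  14 196 184]
200 [192 189 190 183 185 184 181 180 178 186 179 189 185 188 132  39  85 124
 123 123 122 123 121 122 121 121 120 120 120 127  33  39 191 191]
210 [189 191 187 191 192 191 190 185 190 188 175 192 186 191 127  40 103 122
 121 122 121 121 120 120 121 121 120 120 120 110  34 141 196 197]
220 [194 190 191 195 193 187 189 190 184 183 193 192 187 188 131  37 105 121
 121 120 121 120 119 120 119 119 119 119 119  76  34 190 186 194]
[187 186 184 183 187  92  19  37  40  40  39 115 124 123 123 122 122 122
 121 121 121 120 121 119 120 126  32  35  36  36  39  40  35 174 169 170
 162 163 164 163 162 164 170 166]
```

Request:
carry_out --pt "0.4 0 0.9 -0.6 0" --pt "0.4 1.9 0 0 0" --pt "0.4 1 0 0 0" --pt "1 0 0 0 0" --pt "1 0 0 0 0" --pt "1 0 0 0 0" --pt "1 0 0 0 0" --pt "1 0 0 0 0" --pt "1 0 0 0 0" --pt "1 -2.6 0 0 0" --pt "1 -4 0 0 0" --pt "1 -4 0 0 0" --pt "1 0 0 0 -8" --pt "1 0 0 0 -8" --pt "1 0 0 0 -8" --pt "1 0 0 0 -8" --pt "1 0 0 0 -8" --pt "1 0 0 0 -8" --pt "1 0 0 0 -8" --pt "1 0 0 0 -8"

```text
time: 22.1
tool_pos: [0.593, -0.2209, 0.1137]
ee_rot: [-3.123, 1.57, 2.661]
wrist_force: [0.9, -0.3, -0.1]
width: 0.0335
```

Request:
carry_out --pt "1 0 0 0 -8" --pt "1 0 0 0 -8" --pt "1 0 0 0 -8" --pt "1 0 0 0 -7.5" --pt "1 0 4 0.3 0" --pt "1 0 4 0.3 0" --pt "1 0 4 0.3 0" --pt "1 0 4 0.3 0" --pt "1 0 3 0.3 0" --pt "1 0 0 0 0"

```text
time: 23.1
tool_pos: [0.5993, -0.0265, 0.114]
ee_rot: [1.884, 1.569, 1.935]
wrist_force: [0.8, 0.6, -0.3]
width: 0.0338
```

```bash
python3 - <<'E'
from h import *
s=snap('wrist','w9.png')
B=scoop((.030,0))
plan([(B+[.11],92.7),(B+[.028],92.7)])
C=[scoop(p)+[z] for p,z in [((-.064,.044),.038),((-.064,-.044),.038),((-.122,0),.048)]]
print(fproj(s,C).round(0))
cv2.imwrite('pics/w9c.png',cv2.resize(s['image'][20:320,160:480,::-1],None,fx=2,fy=2))
E
```

```text
tcp [ 0.5994 -0.0287  0.114 ] jaw 92.8 q6 -101.0 w 0.0334 t 23.1
turn 0.1 shift [0.4  0.14 1.67] -> [ 0.616 -0.027  0.11 ] 92.7
turn -0.0 shift [8.2 0.  0. ] -> [ 0.616 -0.027  0.028] 92.7
[[372. 113.]
 [265. 113.]
 [319.  41.]]
```

View pics/w9c.png

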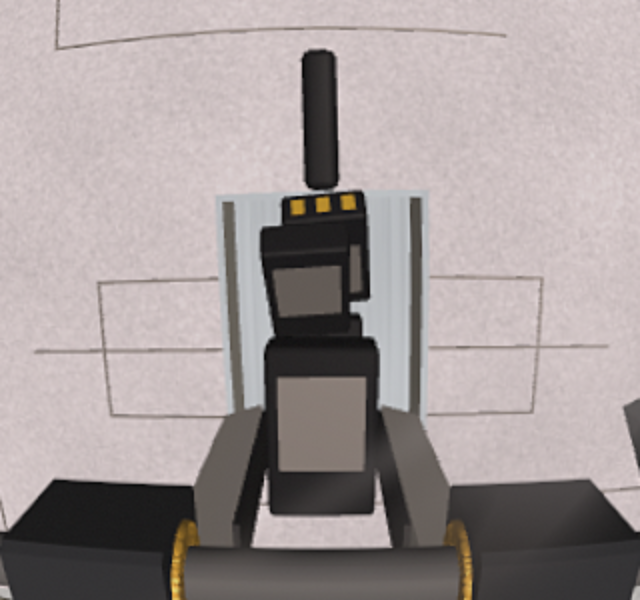

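The stack looks sound, but the third pack sits slightly forward and skewed. I'll set the fourth about 7 mm further towards the nose.

Request:
carry_out --pt "1 0 0.1 2.5 0" --pt "1 3.5 0 0 0" --pt "1 3 0 0 0" --pt "1 2 0 0 0" --pt "1 0 0 0 0" --pt "0.5 0 0 0 0" --pt "0.5 0 0 0 0" --pt "0.5 0 0 0 0" --pt "0.5 -2 0 0 0" --pt "0.4 -4 0 0 0" --pt "0.4 -4 0 0 0" --pt "0.4 0 0 -4 0" --pt "0.4 0 0 0 0"

```text
time: 24.45
tool_pos: [0.5814, -0.0301, 0.1304]
ee_rot: [-3.119, 1.569, -3.073]
wrist_force: [0.1, -0.7, -0.4]
width: 0.0565
```

```bash
python3 - <<'E'
from h import *
s=snap('wrist','w10.png')
print(tool()[0])
cv2.imwrite('pics/w10c.png',cv2.resize(s['image'][20:340,160:480,::-1],None,fx=1.8,fy=1.8))
C=[scoop(p)+[z] for p,z in [((-.064,.044),.038),((-.064,-.044),.038),((-.122,0),.048),((.064,.044),.038),((.064,-.044),.038)]]
print(((fproj(s,C)-[160,20])*1.8).round(0))
s=snap('top'); np.savez('top1.npz',**s); cv2.imwrite('pics/top1c.png',cv2.resize(s['image'][90:250,170:330,::-1],None,fx=3.5,fy=3.5,interpolation=cv2.INTER_CUBIC))
E
```

```text
[ 0.58311999 -0.03011781  0.12994377]
[[380. 205.]
 [200. 205.]
 [290.  83.]
 [371. 443.]
 [210. 443.]]
```

View pics/w10c.png

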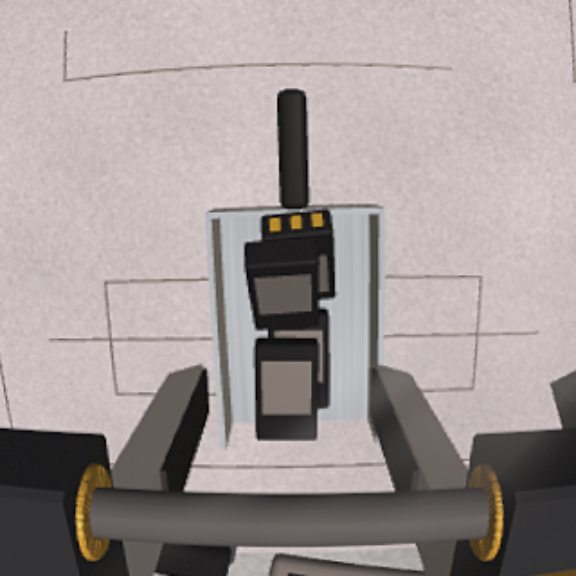

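View pics/top1c.png

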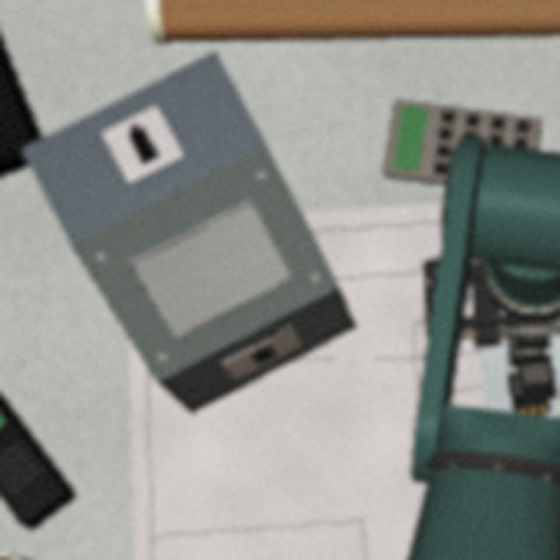

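All four packs are in the scoop (crop (295,225), (285,290), (300,355), (287,390)), which stands straight. In the top crop the flap corners are (132,265), (248,203), (290,275) and (178,335). Next I'll work out the box pose and the handle grip.

```bash
python3 - <<'E'
from h import *
s=np.load('top1.npz')
f=lambda x,y,z: ray2plane(s,(170+(x+.5)/3.5-.5,90+(y+.5)/3.5-.5),z)[0]
sl=[f(178,335,.17),f(290,275,.17)]; up=[f(132,265,.229),f(248,203,.229)]
fb=[f(160,378,.15),f(338,290,.15)]; ft=[f(80,245,.255),f(262,150,.255)]; bt=[f(25,148,.255),f(217,55,.255)]
b0=[f(195,410,0),f(355,325,0)]
for n,e in zip(('sill','up','frontbot150','slopetop','back','base'),(sl,up,fb,ft,bt,b0)):
    d=e[1]-e[0]; print(n,e[0].round(3),e[1].round(3),'mid',((e[0]+e[1])/2).round(4),'len',np.linalg.norm(d).round(3),'yaw',np.degrees(np.arctan2(d[0],-d[1])).round(1))
w=snap('wrist'); g=lambda x,y,z: fish(w,(160+x/1.8,20+y/1.8),z)[0]
a,b,h=g(207,212,.038),g(382,207,.038),g(292,92,.046); n1,n2=g(222,447,.038),g(374,440,.038)
print('rear',a.round(4),b.round(4),((a+b)/2).round(4),'hend',h.round(4),'nose',n1.round(4),n2.round(4))
E
```

```text
sill [0.578 0.276 0.17 ] [0.63  0.181 0.17 ] mid [0.6043 0.2285 0.17  ] len 0.109 yaw 28.5
up [0.624 0.303 0.229] [0.676 0.208 0.229] mid [0.6503 0.2554 0.229 ] len 0.109 yaw 28.7
frontbot150 [0.545 0.296 0.15 ] [0.622 0.141 0.15 ] mid [0.5833 0.2183 0.15  ] len 0.172 yaw 26.4
slopetop [0.634 0.339 0.255] [0.713 0.192 0.255] mid [0.6736 0.2659 0.255 ] len 0.167 yaw 28.3
back [0.718 0.388 0.255] [0.798 0.231 0.255] mid [0.7581 0.3098 0.255 ] len 0.176 yaw 26.8
base [0.546 0.296 0.   ] [0.628 0.142 0.   ] mid [0.5867 0.2188 0.    ] len 0.175 yaw 28.0
rear [ 0.5305 -0.0716  0.038 ] [0.524  0.0137 0.038 ] [ 0.5272 -0.029   0.038 ] hend [ 0.4714 -0.0328  0.046 ] nose [ 0.6568 -0.0625  0.038 ] [0.649  0.0205 0.038 ]
```

Request:
carry_out --pt "0.4 0 0 -4 -1" --pt "0.4 0 0 -3.6 0" --pt "0.4 4 0 0 0" --pt "0.4 4 0 0 0" --pt "0.4 2 0 0 0" --pt "0.4 2 0 0 0" --pt "0.4 0 0 0 0" --pt "1 0 0 0 0" --pt "1 0 0 0 0" --pt "1 0 0 0 0" --pt "1 0 0 0 0" --pt "1 0 0 0 0" --pt "1 0 0 0 0" --pt "1 0 0 0 0" --pt "1 0 0 0 0"

```text
time: 26.1
tool_pos: [0.5092, -0.0335, 0.0102]
ee_rot: [0.743, 1.569, 0.807]
wrist_force: [-0.5, 3.9, 4.8]
width: 0.0138
```

Request:
carry_out --pt "1 -0.2 0 0 0" --pt "1 -0.2 0 0 0" --pt "1 -0.3 0 0 0" --pt "1 -0.3 0 0 0" --pt "1 -0.5 0 0 0" --pt "1 -0.5 0 0 0" --pt "1 0 0 0 0" --pt "1 0 0 0 0"

```text
time: 26.9
tool_pos: [0.509, -0.0343, 0.0298]
ee_rot: [-0.218, 1.57, -0.155]
wrist_force: [0.1, 0.1, -3.6]
width: 0.0141
```

```bash
python3 - <<'E'
from h import *
t,M,o=tool(); print(t.round(4),o['width'],o['wrist_force'].round(2),o['wrist_torque'].round(3))
w=snap('wrist'); s=snap('scene')
a=cv2.resize(s['image'][190:270,270:390,::-1],None,fx=4,fy=4,interpolation=cv2.INTER_CUBIC)
b=cv2.resize(w['image'][40:360,160:480,::-1],(320,320))
cv2.imwrite('pics/grip.png',np.hstack([a,b])); print(a.shape)
E
```

```text
[ 0.509  -0.0343  0.0298] 0.014089973666444726 [ 0.06  0.13 -3.57] [0.007 0.361 0.02 ]
(320, 480, 3)
```

View pics/grip.png

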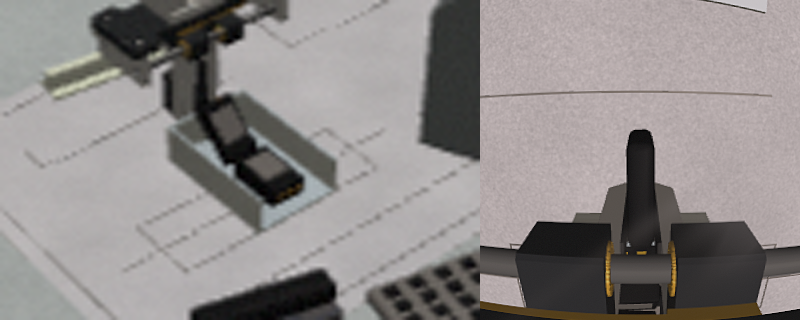

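The grip holds: −3.6 N and 0.36 N m mean the full weight is off the desk, and the tray looks level. I'll lift gently to entry height and re-measure.

Request:
carry_out --pt "1 -0.5 0 0 0" --pt "1 -1 0 0 0" --pt "1 -1 0 0 0" --pt "1 -1 0 0 0" --pt "1 -1 0 0 0" --pt "1 -1 0 0 0" --pt "1 -1 0 0 0" --pt "1 -1 0 0 0" --pt "1 -1 0 0 0" --pt "1 -1 0 0 0" --pt "1 -1 0 0 0" --pt "1 -1 0 0 0" --pt "1 -1 0 0 0" --pt "1 -1 0 0 0" --pt "1 -1 0 0 0" --pt "1 -1 0 0 0" --pt "1 -1 0 0 0" --pt "1 -0.5 0 0 0" --pt "1 -0.3 0 0 0" --pt "1 0 0 0 0"

```text
time: 29.0
tool_pos: [0.5089, -0.0343, 0.2028]
ee_rot: [-0.01, 1.57, 0.053]
wrist_force: [-0.6, 0.3, -5.5]
width: 0.0139
```

```bash
python3 - <<'E'
from h import *
t,M,o=tool(); print(t.round(4),o['width'],o['wrist_force'].round(2),o['wrist_torque'].round(3))
s=snap('scene'); tp=snap('top'); np.savez('lift.npz',scene=s['image'],top=tp['image'])
# predicted level corners
und=t[2]-.0102; a=np.radians(4); g=t[:2]+np.array([.084*np.cos(a),.084*np.sin(a)])
def proj(s,P):
    K=s['camera_matrix'];T=s['pose'];c=(np.atleast_2d(P)-T[:3,3])@T[:3,:3]
    return np.c_[K[0,2]-K[0,0]*c[:,0]/c[:,2],K[1,2]+K[1,1]*c[:,1]/c[:,2]]
P=[]
for x,y,z in [(.064,.044,.038),(.064,-.044,.038),(-.064,.044,.038),(-.064,-.044,.038),(.064,.044,0),(.064,-.044,0)]:
    P.append([g[0]+x*np.cos(a)-y*np.sin(a),g[1]+x*np.sin(a)+y*np.cos(a),und+z])
q=proj(s,P); print(q.round(1))
q0=q.mean(0).astype(int); x0,y0=q0[0]-80,q0[1]-60
im=cv2.resize(s['image'][y0:y0+120,x0:x0+160,::-1],None,fx=4,fy=4,interpolation=cv2.INTER_CUBIC)
for p in q: cv2.circle(im,tuple(((p-[x0,y0]+.5)*4).astype(int)),4,(0,0,255),1)
q=proj(tp,P); print('top',q.round(1))
cv2.imwrite('pics/lift.png',im)
E
```

```text
[ 0.5089 -0.0343  0.2028] 0.013910741962877638 [-0.63  0.28 -5.48] [-0.044  0.282 -0.002]
[[357.5 188. ]
 [336.7 198.1]
 [331.9 171.7]
 [311.5 180.6]
 [357.  197.6]
 [336.5 207.9]]
top [[304.6 153.9]
 [334.6 151.4]
 [308.2 196.6]
 [338.8 194. ]
 [305.  157.8]
 [334.2 155.4]]
```

View pics/lift.png

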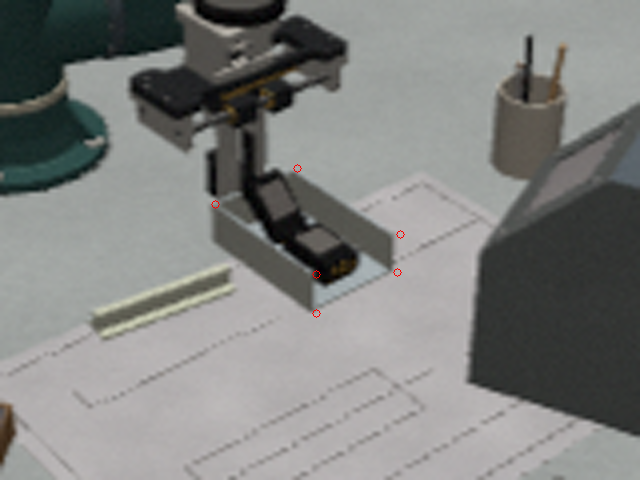

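The scoop hangs level: the predicted corner circles lie on the tray corners, with the nose at (316,313). The tool can't tilt, so I'll push the level nose in until the flap is near its stop. Then I'll raise the gripper so the rim is held down under the flap and hinge, and the scoop pivots in the pads.

Request:
carry_out --pt "1 0 0 0 -1.5" --pt "1 0 0 0 -3" --pt "1 0 0 0 -3" --pt "1 0 0 0 -3" --pt "1 0 0 0 -3" --pt "1 0 0 0 -3" --pt "1 0 0 0 -3" --pt "1 0 0 0 -3" --pt "1 0 0 0 -1.5" --pt "1 0 0 0 0"

```text
time: 30.1
tool_pos: [0.5086, -0.0343, 0.2022]
ee_rot: [2.593, 1.57, 3.075]
wrist_force: [0.4, -0.4, -4.7]
width: 0.0138
```

```bash
cat >> h.py <<'E'
SILL=np.array([.604,.2285]); YAW=28.
U=np.array([np.cos(np.radians(YAW)),np.sin(np.radians(YAW))])
def bx(x,z,y=0.): # box-frame grasp point -> world TCP
    p=SILL+(x+.080)*U+y*np.array([-U[1],U[0]]); return [p[0],p[1],z-.019]
def inbox():
    t,M,o=tool(); d=t[:2]-SILL; print('grasp in box x',round(d@U-.080,4),'y',round(float(d@[-U[1],U[0]]),4),'z',round(t[2]+.019,4),'F',o['wrist_force'].round(1),'T',o['wrist_torque'].round(2),'w',round(o['width'],4))
E
python3 - <<'E'
from h import *
inbox(); plan([(bx(-.258,.209),118),(bx(-.178,.209),118)])
E
```

```text
grasp in box x -0.2876 y -0.1872 z 0.2212 F [ 0.4 -0.4 -4.7] T [-0.11  0.26  0.01] w 0.0138
tcp [ 0.5086 -0.0343  0.2022] jaw 117.6 q6 -127.9 w 0.0138 t 30.1
turn -0.4 shift [ 1.22 18.72  2.96] -> [0.447 0.145 0.19 ] 118.0
turn -0.0 shift [ 0. -0.  8.] -> [0.517 0.182 0.19 ] 118.0
```

Request:
carry_out --pt "1 0 0.5 0 0" --pt "1 0 1 0.2 0" --pt "1 0 1.2 0.2 0" --pt "1 0 1.2 0.2 0" --pt "1 0 1.2 0.2 0" --pt "1 0 1.2 0.2 0" --pt "1 0 1.2 0.2 0" --pt "1 0 1.2 0.2 0" --pt "1 0 1.2 0.2 0" --pt "1 0 1.2 0.2 0" --pt "1 0 1.2 0.2 0" --pt "1 0.2 1.2 0.2 0" --pt "1 0.3 1.2 0.2 0" --pt "1 0.3 1.2 0.2 0" --pt "1 0.4 1.2 0.2 0" --pt "1 0 1 0.1 0" --pt "1 0 0.6 0 0" --pt "1 0 0 0 0" --pt "1 0 0 0 0"

```text
time: 32.0
tool_pos: [0.4479, 0.1448, 0.1907]
ee_rot: [-0.945, 1.57, -0.463]
wrist_force: [-0.9, 0.3, -4.3]
width: 0.014
```

```bash
cat >> h.py <<'E'
def proj(s,P):
    K=s['camera_matrix'];T=s['pose'];c=(np.atleast_2d(P)-T[:3,3])@T[:3,:3]
    return np.c_[K[0,2]-K[0,0]*c[:,0]/c[:,2],K[1,2]+K[1,1]*c[:,1]/c[:,2]]
E
python3 - <<'E'
from h import *
inbox(); plan([(bx(-.178,.209),118)])
# composite: scene crop + top crop
s=snap('scene'); tp=snap('top')
a=cv2.resize(s['image'][130:260,310:470,::-1],None,fx=2.5,fy=2.5,interpolation=cv2.INTER_CUBIC)
b=cv2.resize(tp['image'][100:230,180:340,::-1],None,fx=2.5,fy=2.5,interpolation=cv2.INTER_CUBIC)
cv2.imwrite('pics/pre.png',np.hstack([a,b]))
E
```

```text
grasp in box x -0.2571 y -0.0006 z 0.2097 F [-0.9  0.3 -4.3] T [-0.04  0.23 -0.03] w 0.014
tcp [0.4479 0.1448 0.1907] jaw 117.6 q6 -106.6 w 0.014 t 32.0
turn -0.4 shift [0.07 0.06 7.91] -> [0.517 0.182 0.19 ] 118.0
```

View pics/pre.png

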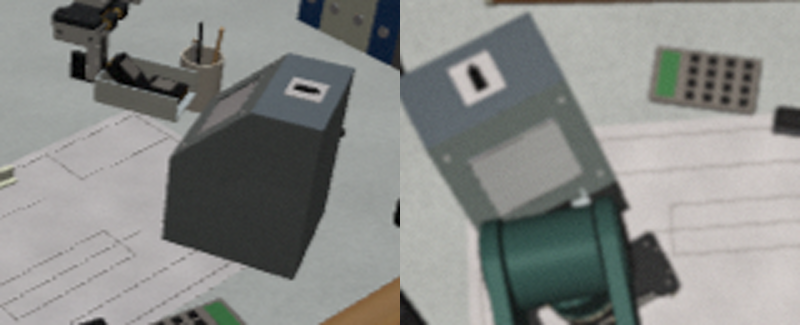

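The scoop stands level in front of the flap, at left (150,90). At right, the nose's corner just shows below the flap at (582,197). I'll make a quick numeric check of that corner.

```bash
python3 - <<'E'
from h import *
s=np.load('top1.npz')
n=[bx(-.257+.148,.0,y)[:2]+[z] for y,z in [(-.044,.2187),(-.041,.2187),(-.044,.181),(-.041,.181),(.044,.2187)]]
print(((proj(s,n)-[180,100]+.5)*2.5+[400,0]).round(0))
q=[bx(-.08,0,-.056)[:2]+[.17],bx(-.08,0,.056)[:2]+[.17]]
print(((proj(s,q)-[180,100]+.5)*2.5+[400,0]).round(0))
E
```

```text
[[580. 186.]
 [578. 187.]
 [585. 194.]
 [582. 195.]
 [513. 222.]]
[[584. 172.]
 [501. 215.]]
```

Request:
carry_out --pt "1 0 0 0.5 -0.4" --pt "1 0 0 0.8 0" --pt "1 0 0 0.8 0" --pt "1 0 0 0.8 0" --pt "1 0 0 0.8 0" --pt "1 0 0 0.8 0" --pt "1 0 0 0.8 0" --pt "1 0 0 0.8 0" --pt "1 0 0 0.8 0" --pt "1 0 0 0.8 0" --pt "1 0 0 0.6 0" --pt "1 0.2 0 0 0" --pt "1 0.2 0 0 0" --pt "1 0.1 0 0.2 0" --pt "1 0 0 0 0" --pt "1 0 0 0 0"

```text
time: 33.7
tool_pos: [0.5226, 0.1847, 0.1855]
ee_rot: [2.828, 1.571, -2.967]
wrist_force: [-1.7, -0.5, -4.1]
width: 0.0138
```

```bash
python3 - <<'E'
from h import *
inbox()
E
```

```text
grasp in box x -0.1724 y -0.0005 z 0.2045 F [-1.7 -0.5 -4.1] T [-0.21  0.44 -0.07] w 0.0138
```

Request:
carry_out --pt "1 0 0 0.3 0" --pt "1 0 0 0.3 0" --pt "1 0 0 0.3 0" --pt "1 0 0 0 0"

```text
time: 34.1
tool_pos: [0.5298, 0.1886, 0.1852]
ee_rot: [3.022, 1.567, -2.772]
wrist_force: [-6.1, -3.2, -2.9]
width: 0.0139
```

Request:
carry_out --pt "1 -0.4 0 0.1 0" --pt "1 -0.6 0 0.1 0" --pt "1 -0.6 0 0.1 0" --pt "1 -0.6 0 0.1 0" --pt "1 0 0 0 0"

```text
time: 34.6
tool_pos: [0.5328, 0.1904, 0.2071]
ee_rot: [2.981, 1.566, -2.814]
wrist_force: [-5.8, -2.6, -4.0]
width: 0.0138
```

```bash
python3 - <<'E'
from h import *
inbox()
E
```

```text
grasp in box x -0.1607 y -0.0002 z 0.2261 F [-5.8 -2.6 -4. ] T [-0.46  1.17 -0.04] w 0.0138
```

The horizontal load is about 6 N, and the scoop must already be pivoting, because a level rim would stand above the hinge line. I'll carry on along the planned arc.

Request:
carry_out --pt "1 -0.5 0 0.3 0" --pt "1 -0.5 0 0.3 0" --pt "1 -0.6 0 0.3 0" --pt "1 -0.6 0 0.4 0" --pt "1 -0.6 0 0.4 0" --pt "1 -0.6 0 0.4 0" --pt "1 0 0 0 0"

```text
time: 35.3
tool_pos: [0.5478, 0.1983, 0.2393]
ee_rot: [3.061, 1.554, -2.734]
wrist_force: [-10.9, -5.1, -5.7]
width: 0.0141
```

```bash
python3 - <<'E'
from h import *
inbox()
s=snap('scene'); np.savez('tilt.npz',image=s['image'])
a=cv2.resize(s['image'][120:250,340:470,::-1],None,fx=4.5,fy=4.5,interpolation=cv2.INTER_CUBIC)
cv2.imwrite('pics/tilt.png',a)
g=np.array(bx(-.1364,.261)); t=tool()[0]; t=t+[0,0,.019]
for b in range(0,60,10):
    c,sn=np.cos(np.radians(b)),np.sin(np.radians(b))
    out=[]
    for x,z in [(-.064+.084,.009),(-.038,.019)]:  # rear wall rim, handle end top rel grasp
        for y in ((-.044,) if x>0 else (0,)):
            p=t+np.r_[(x*c+z*sn)*U+y*np.array([-U[1],U[0]]),-x*sn+z*c]; out.append(((proj(s,p)[0]-[340,120]+.5)*4.5).round(0))
    print(b,out)
E
```

```text
grasp in box x -0.1438 y -0.0003 z 0.2583 F [-10.9  -5.1  -5.7] T [-1.33  2.7  -0.07] w 0.0141
0 [array([180., 165.]), array([131., 113.])]
10 [array([181., 170.]), array([137., 107.])]
20 [array([182., 174.]), array([143., 102.])]
30 [array([181., 179.]), array([150.,  98.])]
40 [array([180., 183.]), array([158.,  96.])]
50 [array([178., 186.]), array([167.,  95.])]
```

View pics/tilt.png

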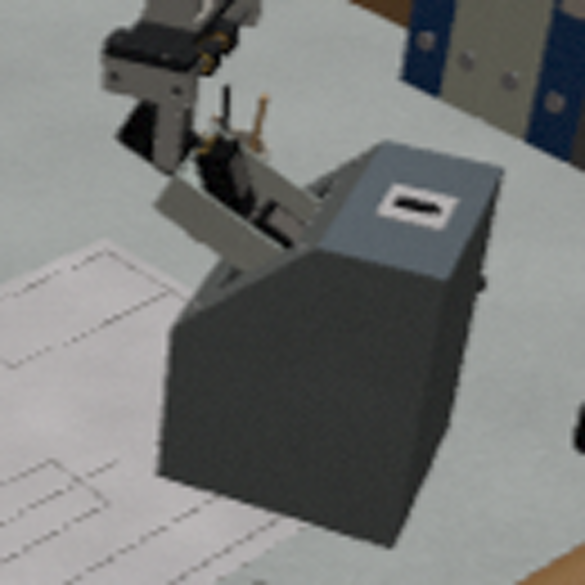

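The scoop is clearly pivoting nose-down into the opening, with its rim running from (178,180) to (310,250) and the packs in its trough. I'll keep raising with less forward push, since the load is 12 N.

Request:
carry_out --pt "1 -0.7 0 0 0" --pt "1 -0.7 0 0 0" --pt "1 -0.7 0 0.2 0" --pt "1 -0.7 0 0.3 0" --pt "1 0 0 0 0"

```text
time: 35.85
tool_pos: [0.5581, 0.2035, 0.2711]
ee_rot: [-0.125, 1.568, 0.364]
wrist_force: [-2.9, -1.6, -4.2]
width: 0.014
```

```bash
cat >> h.py <<'E'
def tiltfit(s):
    """tilt from the near side wall rim in the scene view: predicted rim line pixels per tilt, scored by brightness edge"""
    pass
E
python3 - <<'E'
from h import *
inbox()
s=snap('scene'); np.savez('tilt2.npz',image=s['image'])
t=tool()[0]+[0,0,.019]
im=s['image'].astype(int).sum(2)//3
# rear wall near corner candidates: rim corner & bottom corner per tilt
for b in range(10,61,10):
    c,sn=np.cos(np.radians(b)),np.sin(np.radians(b)); o=[]
    for x,z in [(.020,.009),(.020,-.029),(.070,-.029),(.070,.009)]:
        p=t+np.r_[(x*c+z*sn)*U-.044*np.array([-U[1],U[0]]),-x*sn+z*c]; o.append(proj(s,p)[0].round(1))
    print(b,*o)
print(im[150:185,372]);print(im[150:185,378]);print(im[150:185,384]);print(im[150:185,390])
E
```

```text
grasp in box x -0.1323 y -0.0005 z 0.2901 F [-2.9 -1.6 -4.2] T [-0.45  1.11 -0.05] w 0.014
10 [383.5 149.8] [380.7 159. ] [394.1 164.5] [397.1 155.3]
20 [383.5 150.9] [379.1 159.1] [391.6 166.5] [396.3 158.4]
30 [383.4 151.8] [377.4 159. ] [388.6 168.1] [394.9 161.1]
40 [383.1 152.8] [375.8 158.6] [385.4 169.1] [392.9 163.5]
50 [382.7 153.6] [374.2 157.9] [382.  169.5] [390.6 165.4]
60 [382.1 154.3] [372.7 157. ] [378.4 169.3] [387.8 166.9]
[155 155 156 156 155 156 154 156 156 157 158 155 159 158 156 157 159 156
 161 158 159 155 156 157 158 160 159 158 168 174 169 161 172 174 174]
[109 153 157 157 155 144 121  96  85  86  89 118 150 156 156 158 156 157
 156 156 156 157 157 158 156 157 159 159 157 159 160 162 175 174 151]
[111 133 147 141 112  87  82  84  84  84  84  82  84  83  83  86  87  85
  83  81  81  81  81  89 152 157 159 158 158 161 158 159 151 127  98]
[ 33  11  10   6   9   5  10   6   2  43  91 107  87  86  86  85  84  84
  84  85  86  86  87  87  86 102  89  80  79  80  79  63  60  72  79]
```

Request:
carry_out --pt "1 -0.5 0 0 0" --pt "1 0.6 0 0 0" --pt "1 -0.6 0 0 0" --pt "1 0.6 0 0 0" --pt "1 -0.6 0 0 0" --pt "1 0.6 0 -0.3 0" --pt "1 -0.6 0 0 0" --pt "1 0 0 0 0" --pt "1 0 0 0 0" --pt "1 0 0 0 0"

```text
time: 36.9
tool_pos: [0.5548, 0.2018, 0.275]
ee_rot: [-0.176, 1.57, 0.313]
wrist_force: [-2.6, -2.0, -4.8]
width: 0.0141
```

```bash
python3 - <<'E'
from h import *
for i in range(3): inbox(); s=snap('scene')
t=tool()[0]+[0,0,.019]
im=s['image'].astype(int).sum(2)//3
print(im[146:176,392]);print(im[146:176,398]);print(im[146:176,404])
np.savez('tilt3.npz',image=s['image'])
cv2.imwrite('pics/tilt3.png',cv2.resize(s['image'][120:220,340:440,::-1],None,fx=5,fy=5,interpolation=cv2.INTER_CUBIC))
E
```

```text
grasp in box x -0.136 y -0.0005 z 0.294 F [-2.6 -2.  -4.8] T [-0.37  0.92 -0.04] w 0.0141
grasp in box x -0.136 y -0.0005 z 0.2939 F [-2.9 -1.5 -4.3] T [-0.38  0.83 -0.01] w 0.0139
grasp in box x -0.136 y -0.0005 z 0.2938 F [-3.  -0.1 -4.2] T [-0.37  0.83 -0.03] w 0.0137
[35 16 16 14 16 16  8  9  5  9  7  6  9  9  7 11 42 91 87 85 85 85 87 85
 86 86 86 87 87 89]
[116 139 145 143 127  88  82  84  86  79  77  79  75  73  71  71  74  64
  61  78  72  58  64  92 108  91  86  88  86  87]
[159 162 160 162 159 158 158 157 156 155 146 130  91  87  88  87  49  21
  14  11  43  59  60  57  38  17   1   4  18  68]
```

View pics/tilt3.png

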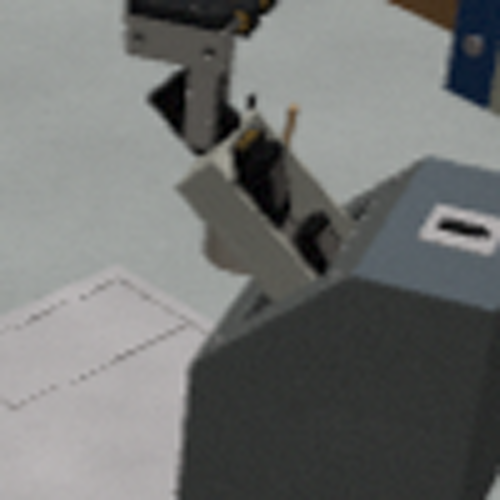

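The packs are still in the tilted scoop, with contacts visible at (250,135). My reading is that the half-open flap hangs across the tray's mouth. Pushing deeper opens the flap to its stop and steepens the tilt, so I'll go forward and slightly up.

Request:
carry_out --pt "1 0 0 0.5 0" --pt "1 0 0 0.5 0" --pt "1 0 0 0.5 0" --pt "1 -0.2 0 0.5 0" --pt "1 -0.2 0 0.5 0" --pt "1 0 0 0 0"

```text
time: 37.65
tool_pos: [0.5764, 0.2131, 0.2771]
ee_rot: [3.042, 1.566, -2.753]
wrist_force: [-4.3, -1.7, -5.5]
width: 0.0138
```

```bash
python3 - <<'E'
from h import *
inbox()
E
```

```text
grasp in box x -0.1116 y -0.0006 z 0.2961 F [-4.3 -1.7 -5.5] T [-0.71  1.47 -0.05] w 0.0138
```

Request:
carry_out --pt "1 -0.2 0 0.5 0" --pt "1 -0.2 0 0.5 0" --pt "1 -0.3 0 0.5 0" --pt "1 -0.4 0 0.4 0" --pt "1 -0.4 0 0.4 0" --pt "1 0 0 0 0" --pt "1 0 0 0 0"

```text
time: 38.35
tool_pos: [0.5972, 0.2244, 0.2925]
ee_rot: [2.666, 1.57, -3.129]
wrist_force: [-3.0, -1.5, -7.0]
width: 0.0135
```

```bash
cat > look.py <<'E'
from h import *
inbox()
s=snap('scene'); np.savez('tilt4.npz',image=s['image'])
t=tool()[0]+[0,0,.019]; im=s['image'].astype(int); g=im.sum(2)//3
o0,o1=proj(s,t)[0].astype(int); print('G px',o0,o1)
for v in range(o1-6,o1+34,2): print(v,' '.join('%3d'%k for k in g[v,o0-12:o0+36]))
E
python3 look.py
```

```text
grasp in box x -0.0879 y -0.0004 z 0.3115 F [-3.  -1.5 -7. ] T [-0.4   1.23 -0.1 ] w 0.0135
G px 394 141
135 156 154  97  27   8  13  14   9   3  50  74  80  82  81  77  57  44  78 137 152 154 155 155 155 155 154 155 154 156 155 155 155 155 155 154 156 155 156 157 156 157 157 155 152 153 153 137  79
137 158 156 108  42   8   7   5   8   6  65  79  79  80  81  75  46  39 113 146 154 152 152 153 153 154 155 152 154 156 154 154 155 157 156 155 156 156 158 156 157 155 156 157 157 156 154 119  60
139 158 158 156 111  40  12   6   3  18  68  81  81  80  81  74  42  11  77 140 157 156 156 155 157 157 157 155 156 156 156 157 156 157 157 155 155 155 155 155 158 158 158 158 155 157 155 155 152
141 159 161 160 159 112  44   7   6  33  70  82  80  80  81  62  29  12  13  81 141 156 151 153 156 156 155 157 158 158 159 157 156 158 159 155 157 157 157 158 158 157 156 155 156 156 156 155 155
143 160 159 160 160 160 112  44  15  50  76  78  80  80  80  62  30   6   7  15  77 111 101 131 156 160 160 160 159 160 159 159 158 158 157 157 158 158 159 157 157 158 159 158 159 158 157 155 156
145 158 160 160
[... 2224 characters left out ...]
 104 124 131 115  95  85  86  90  87  82  80  77  82  93  98  96  98  98  99  97  97 109 142 166 171 170 173 169
169  75  76  80  83  83  84  86  85  85  85  87  84  87  85  83  86  85  86  87  85  86 105 124 129 112  94 101  89  79  80  79  84  94  96  97  96  97  96  97  98  96  97  96  96  97  98 101 104
171  75  79  83  82  84  83  84  85  86  84  83  84  86  86  86  85  86  85  88  87  84  87 103 127 121  94  77  79  80  80  89  95  97  97  96  97  98  97  96  98  96  98  96  96  93  95  96  95
173 150 115  90  84  83  84  84  83  86  81  80  80  82  85  87  85  85  85  84  87  86  87  86 101  90  81  81  78  80  89  96  96  96  95  97  97  97  95  97  96  97  96  98  95  95  96  95  96
```

No dark pixels remain in the trough, only tray-grey around 84 and the bright rear wall, so the packs appear to have slid in. I'll give a small shake and withdraw along the scoop's axis.

Request:
carry_out --pt "1 -0.5 0 0 0" --pt "1 0.5 0 0 0" --pt "1 -0.5 0 0 0" --pt "1 0.5 0 0 0" --pt "1 0 0 -0.5 0" --pt "1 0 0 -0.5 0" --pt "1 -0.8 0 -0.5 0" --pt "1 -0.8 0 -0.5 0" --pt "1 -0.8 0 -0.6 0" --pt "1 -0.8 0 -0.6 0" --pt "1 -0.8 0 -0.8 0" --pt "1 -0.8 0 -1 0" --pt "1 -0.8 0 -1 0" --pt "1 0 0 -2 0" --pt "1 0 0 -2 0" --pt "1 0 0 -2 0" --pt "1 0 0 -2 0" --pt "1 0 0 0 0" --pt "1 0 0 0 0"

```text
time: 40.3
tool_pos: [0.4733, 0.1584, 0.3503]
ee_rot: [-0.173, 1.568, 0.315]
wrist_force: [-0.4, 0.0, -2.1]
width: 0.0137
```

```bash
sed -i 's/o0+36/o0+24/;s/o1+34/o1+54/' look.py; python3 look.py; python3 - <<'E'
from h import *
s=np.load('tilt4.npz'); g=s['image'].astype(int).sum(2)//3
# flap region in scene view
T=np.load('scene0.npz'); 
P=[bx(x,z+.019,y) for x,z in [(-.065,.185),(-.05,.20),(-.035,.215)] for y in (-.04,0,.04)]
q=proj(T,P).round().astype(int); g0=T['image'].astype(int).sum(2)//3
print([(tuple(p),g0[p[1],p[0]],g[p[1],p[0]]) for p in q])
E
```

```text
grasp in box x -0.2283 y -0.0005 z 0.3693 F [-0.4  0.  -2.1] T [ 0.03  0.05 -0.01] w 0.0137
G px 357 118
112 154 153  93  19   9  12  10  11  49  74  80  80  79  76  60  32  60 102 142 153 156 156 157 155 155 155 156 156 157 156 156 154 155 155 155 155
114 157 155 149  86  13   6   6   8  50  74  79  78  80  72  51  23  36  99 142 155 154 157 157 156 153 157 155 156 156 157 155 157 156 155 155 154
116 159 157 159 154  89   6   8  10  52  76  80  79  79  74  50  22  11  76 143 158 156 157 157 156 156 156 157 158 157 156 156 158 157 155 154 155
118 160 162 158 158 153  91   3  10  75  83  78  79  79  75  46  11   9  12  80 142 159 157 157 158 158 157 156 157 156 156 155 157 157 157 156 156
120 160 157 158 159 160 116  48  11  68  80  79  78  79  63  36  14   6  11  26  79 127 113 105 144 158 157 158 160 158 159 157 158 156 156 157 155
122 157 158 160 160 159 158 114  47  68  79  78  80  79  72  43  12   8  10  17  50  77  85  82 112 146 158 159 158 158 157 159 156 159 157 155 155
124 157 156 156 157 157 156 158 113  54  41  55  60  59  64  71  99 118 108  90  84  82  85  83  85 113 147
[... 3321 characters left out ...]
159 161 161 159 158 159 160 159 157 159 159 159 160 160 158 157 157 157 157 157 156 156 157 157 156 156 155 156 156 156 126
[((np.int64(394), np.int64(180)), np.int64(103), np.int64(104)), ((np.int64(397), np.int64(174)), np.int64(112), np.int64(114)), ((np.int64(401), np.int64(169)), np.int64(107), np.int64(107)), ((np.int64(398), np.int64(177)), np.int64(114), np.int64(114)), ((np.int64(402), np.int64(172)), np.int64(113), np.int64(115)), ((np.int64(405), np.int64(167)), np.int64(109), np.int64(110)), ((np.int64(403), np.int64(175)), np.int64(104), np.int64(103)), ((np.int64(406), np.int64(169)), np.int64(111), np.int64(113)), ((np.int64(410), np.int64(164)), np.int64(107), np.int64(109))]
```

The force reads −2.1 N, so the scoop is empty, and the flap pixels match the initial picture, so the flap is shut. Next I'll bring the scoop over clear desk, touch the nose down and lay it flat by dragging back and down so it pivots level.

```bash
python3 - <<'E'
from h import *
plan([([.58,-.03,.35],94),([.58,-.03,.165],94)])
s=np.load('top0.npz'); print('rule',ray2plane(s,[(300,259),(346,263),(323,254)],.01).round(3),'stapler',ray2plane(s,[(330,150),(366,157)],.02).round(3))
E
```

```text
tcp [0.4737 0.1586 0.3498] jaw 118.0 q6 -106.0 w 0.0139 t 40.4
turn 24.0 shift [ -0.02 -19.55   9.29] -> [ 0.58 -0.03  0.35] 94.0
turn -0.0 shift [18.5  0.   0. ] -> [ 0.58  -0.03   0.165] 94.0
rule [[ 0.365  0.045  0.01 ]
 [ 0.35  -0.106  0.01 ]
 [ 0.38  -0.031  0.01 ]] stapler [[ 0.734 -0.062  0.02 ]
 [ 0.707 -0.184  0.02 ]]
```

Request:
carry_out --pt "1 0 0 0 6" --pt "1 0 0 0 6" --pt "1 0 0 0 6" --pt "1 0 0 0 6" --pt "1 0 -2.5 1 0" --pt "1 0 -3 1.5 0" --pt "1 0 -3 1.5 0" --pt "1 0 -3 1.5 0" --pt "1 0 -3 1.5 0" --pt "1 0 -3 1.5 0" --pt "1 0 -2 0.8 0" --pt "1 3 0 0 0" --pt "1 3 0 0 0" --pt "1 3 0 0 0" --pt "1 3 0 0 0" --pt "1 3 0 0 0" --pt "1 2 0 0 0" --pt "1 1 0 0 0" --pt "1 0 0 0 0"

```text
time: 42.25
tool_pos: [0.5792, -0.0293, 0.167]
ee_rot: [2.885, 1.566, 2.956]
wrist_force: [-0.3, 0.5, -2.5]
width: 0.0137
```

Request:
carry_out --pt "1 0.5 0 0 0" --pt "1 0.5 0 0 0" --pt "1 0.5 0 0 0" --pt "1 0 0 0 0"

```text
time: 42.65
tool_pos: [0.5796, -0.0295, 0.154]
ee_rot: [2.777, 1.57, 2.847]
wrist_force: [-0.4, -0.3, -3.1]
width: 0.014
```

Request:
carry_out --pt "1 0.6 0 0 0" --pt "1 0.6 0 0 0" --pt "1 0.6 0 -0.3 0" --pt "1 0.6 0 -0.8 0" --pt "1 0.5 0 -1 0" --pt "1 0 0 0 0"

```text
time: 43.25
tool_pos: [0.5571, -0.031, 0.1245]
ee_rot: [2.962, 1.569, 3.032]
wrist_force: [0.0, 0.2, -1.3]
width: 0.0138
```

Request:
carry_out --pt "1 0.6 0 -1 0" --pt "1 0.6 0 -1 0" --pt "1 0.6 0 -1 0" --pt "1 0.6 0 -1 0" --pt "1 0.6 0 -1 0" --pt "1 0 0 0 0"

```text
time: 43.85
tool_pos: [0.5098, -0.0346, 0.0987]
ee_rot: [-0.152, 1.565, -0.082]
wrist_force: [-3.6, 0.8, 7.6]
width: 0.014
```

Request:
carry_out --pt "1 0.6 0 -0.8 0" --pt "1 0.6 0 -0.8 0" --pt "1 0.7 0 -0.6 0" --pt "1 0.7 0 -0.5 0" --pt "1 0.8 0 -0.4 0" --pt "1 0.8 0 -0.3 0" --pt "1 0 0 0 0"

```text
time: 44.55
tool_pos: [0.4746, -0.0372, 0.0545]
ee_rot: [-1.107, 1.57, -1.037]
wrist_force: [-2.0, -0.3, 0.6]
width: 0.0138
```

Request:
carry_out --pt "1 0.8 0 -0.2 0" --pt "1 0.8 0 -0.1 0" --pt "1 0.8 0 0 0" --pt "1 0.7 0 0 0" --pt "1 0 0 0 0"

```text
time: 45.05
tool_pos: [0.4723, -0.0372, 0.022]
ee_rot: [-0.263, 1.57, -0.193]
wrist_force: [-1.2, -1.2, 1.4]
width: 0.0137
```

Request:
carry_out --pt "1 0.5 0 0 0" --pt "1 0.4 0 0 0" --pt "1 0.3 0 0 0" --pt "1 0 0 0 0"

```text
time: 45.45
tool_pos: [0.4719, -0.037, 0.0098]
ee_rot: [2.735, 1.57, 2.805]
wrist_force: [-1.2, -0.4, 0.8]
width: 0.0138
```

```bash
python3 - <<'E'
from h import *
t,M,o=tool(); print(t.round(4),o['wrist_force'].round(1),o['wrist_torque'].round(2))
E
```

```text
[ 0.4719 -0.037   0.0098] [-1.2 -0.4  0.8] [-0.09  0.12  0.01]
```

The scoop is down with only small residual forces. I'll release it, back off upward and check its pose numerically, since I've used all 16 picture views.

Request:
carry_out --pt "0.6 0 0 0 0" --pt "0.5 0 0 0 0" --pt "0.4 0 0 0 0" --pt "0.4 0 0 0 0" --pt "0.4 -2 0 0 0" --pt "0.4 -4 0 0 0" --pt "0.4 -4 0 0 0" --pt "0.4 -4 0 0 0" --pt "0.4 0 0 0 8" --pt "0.4 0 0 0 8" --pt "0.4 0 0 0 8" --pt "0.4 0 0 0 8" --pt "0.4 0 0 0 8" --pt "0.4 0 0 0 8" --pt "0.4 0 0 0 8" --pt "0.4 0 0 0 8" --pt "0.4 0 0 0 8" --pt "0.4 0 0 0 8" --pt "0.4 0 0 0 8" --pt "0.4 0 0 0 8"

```text
time: 47.45
tool_pos: [0.4721, -0.037, 0.1504]
ee_rot: [2.495, 1.571, 0.884]
wrist_force: [0.4, -0.5, 0.1]
width: 0.0567
```

```bash
python3 - <<'E'
from h import *
s=np.load('top0.npz')
# rough: charger bays and carton packs from crop0 pixels
c=lambda x,y,z: ray2plane(s,(170+(x+.5)/2.4-.5,130+(y+.5)/2.4-.5),z)[0].round(4)
for p in [(608,167),(640,187),(674,207)]: print('bay',c(*p,.04))
for p in [(557,236),(613,291)]: print('fresh',c(*p,.068))
for p in [(558,206),(645,284),(607,327),(521,249)]: print('carton',c(*p,.034))
plan([([.46,-.35,.16],-31)])
E
```

```text
bay [ 0.5519 -0.3638  0.04  ]
bay [ 0.5232 -0.4058  0.04  ]
bay [ 0.4946 -0.4501  0.04  ]
fresh [ 0.4535 -0.2831  0.068 ]
fresh [ 0.3794 -0.3527  0.068 ]
carton [ 0.4997 -0.2933  0.034 ]
carton [ 0.3911 -0.4048  0.034 ]
carton [ 0.3345 -0.3498  0.034 ]
carton [ 0.4414 -0.2398  0.034 ]
tcp [ 0.4721 -0.037   0.1504] jaw -2.3 q6 -9.0 w 0.0567 t 47.5
turn 28.7 shift [-0.96 15.08 27.45] -> [ 0.46 -0.35  0.16] -31.0
```

Request:
carry_out --pt "0.4 0 0 0 8" --pt "0.4 0 0 0 8" --pt "0.4 0 0 0 8" --pt "0.4 0 0 0 8" --pt "0.4 0 0 0 5" --pt "0.4 -2.5 1.5 3 0" --pt "0.4 -2.5 2 3.5 0" --pt "0.4 0 2 3.5 0" --pt "0.4 0 2 3.5 0" --pt "0.4 0 2 3.5 0" --pt "0.4 0 2 3.5 0" --pt "0.4 0 1.5 3 0" --pt "0.4 0 0 0 0" --pt "0.4 0 0 0 0"

```text
time: 48.85
tool_pos: [0.4251, -0.3017, 0.2001]
ee_rot: [-2.29, 1.57, 1.741]
wrist_force: [-1.0, -0.5, 0.3]
width: 0.0564
```

```bash
python3 - <<'E'
from h import *
plan([])
w=snap('wrist','w20.png'); np.savez('w20.npz',**w); tp=snap('top'); np.savez('top2.npz',**tp)
g=cv2.cvtColor(w['image'],cv2.COLOR_RGB2GRAY); hsv=cv2.cvtColor(w['image'],cv2.COLOR_RGB2HSV)
P=[[.5519,-.3638,.045],[.5232,-.4058,.045],[.4946,-.4501,.045],[.4535,-.2831,.068],[.3794,-.3527,.068]]
q=fproj(w,P).round().astype(int); print(q)
# dark contours
for thr in (45,60):
    m=(g<thr).astype(np.uint8); cs,_=cv2.findContours(m,cv2.RETR_LIST,1)
    print('thr',thr)
    for c in cs:
        a=cv2.contourArea(c)
        if 60<a<6000:
            r=cv2.minAreaRect(c); print(np.round(r[0]),np.round(r[1]),round(r[2]),a)
for p in q[:3]: print(g[p[1],p[0]-40:p[0]+41:2]); print(g[p[1]-40:p[1]+41:2,p[0]])
# scoop check in the top view
gt=cv2.cvtColor(tp['image'],cv2.COLOR_RGB2GRAY)
sc=[scoop(p,(.556,-.031),4)+[z] for p,z in [((.064,.044),.038),((.064,-.044),.038),((-.064,.044),.038),((-.064,-.044),.038),((-.122,0),.046)]]
print(proj(tp,sc).round(1))
cv2.imwrite('pics/x.png',gt)
for v in range(176,240,3): print(v,gt[v,298:350:2])
E
```

```text
tcp [ 0.4251 -0.3017  0.2001] jaw -39.1 q6 -2.6 w 0.0564 t 48.9
[[442 158]
 [441 201]
 [441 242]
 [332 158]
 [318 250]]
thr 45
[605. 387.] [12. 11.] 45 79.5
[534. 393.] [17. 40.] 73 427.0
[612. 393.] [33. 15.] 42 239.5
[466. 291.] [ 58. 158.] 61 2099.0
[375. 258.] [26. 12.] 74 137.0
[323. 244.] [14. 35.] 5 315.0
[263. 277.] [55. 89.] 42 738.5
[ 34. 209.] [83. 42.] 75 1568.0
[ 19. 164.] [ 7. 26.] 38 104.5
[332. 159.] [13. 30.] 5 250.0
[ 55. 195.] [109.  23.] 76 333.5
[332. 158.] [16. 36.] 6 481.5
[607. 188.] [ 47. 182.] 8 1690.0
[586. 169.] [ 64. 195.] 13 1810.0
[510.  57.] [96. 42.] 37 1820.5
[204.   8.] [15. 33.] 90 264.0
thr 60
[609. 357.] [ 6. 18.] 40 71.0
[ 32. 357.] [18.  6.] 45 71.5
[572. 348.] [ 5. 15.] 45 66.5
[609. 336.] [ 7. 20.] 36 92.5
[ 31. 336.] [20.  7.] 50 91.5
[323. 246.] [15. 40.] 7 511.0
[352. 286.] [ 70. 104.] 48 822.0
[531. 211.] [ 5. 35.] 11 109.0
[ 33. 200.] [101.  46.] 75 2350.5
[ 53. 195.] [112.  27.] 75 411.5
[332. 158.] [16. 36.] 6 508.5
[404. 165.] [12. 63.] 3 177.0
[607. 188.] [ 47. 182.] 8 1727.5
[586. 169.] [ 64. 195.] 13 1873.0
[512.  58.] [100.  42.] 
[... 2866 characters left out ...]

 203 201 198 200 200 196 199 199]
224 [195 200 199 196 197 197 200 199 198 201 202 204 124  41 121 204 202 202
 202 199 194 195 198 197 198 196]
227 [201 199 198 200 197 195 195 198 198 198 199 202 157  46  82 188 202 200
 200 200 197 198 198 197 198 195]
230 [200 200 201 200 200 203 200 200 202 197 197 201 179  50  73 192 202 203
 202 200 199 199 197 198 195 200]
233 [196 202 203 199 202 198 201 200 198 200 201 201 176  52  61 180 195 193
 189 186 187 184 186 181 188 187]
236 [190 189 186 188 187 189 193 192 196 196 191 195 193 177 178 201 202 204
 204 202 203 204 200 201 198 199]
239 [200 200 201 203 202 200 201 201 200 202 200 202 199 198 198 201 203 203
 202 202 203 204 203 201 200 199]
```

Numerically the scoop looks flat and empty: tray grey throughout, handle end at row 234 against 236 predicted. Next I'll segment the bay mouths and fresh pack tops in the wrist image.

```bash
cat >> h.py <<'E'
def comp(mask,p):
    """filled component of mask nearest to pixel p"""
    n,lab,st,cen=cv2.connectedComponentsWithStats(mask.astype(np.uint8),connectivity=4)
    d=[np.hypot(*(cen[i]-p)) if st[i,4]>80 and st[i,4]<4000 else 1e9 for i in range(1,n)]
    i=1+int(np.argmin(d)); cs,_=cv2.findContours((lab==i).astype(np.uint8),0,1); return max(cs,key=cv2.contourArea)[:,0,:]
def wrect(w,cnt,z):
    P=fish(w,cv2.convexHull(cnt.astype(np.int32))[:,0,:],z)[:,:2]*1000
    r=cv2.minAreaRect(P.astype(np.float32)); a=r[2] if r[1][0]>r[1][1] else r[2]+90
    return np.array(r[0])/1000,max(r[1]),min(r[1]),(a+90)%180-90
def bays(w,q,tol=7,box=(26,26),z=.045):
    g=cv2.GaussianBlur(cv2.cvtColor(w['image'],cv2.COLOR_RGB2GRAY),(3,3),0).astype(int)
    out=[]
    for p in q:
        x0,y0=max(p[0]-box[0],0),max(p[1]-box[1],0); s=g[y0:p[1]+box[1],x0:p[0]+box[0]]
        h=np.bincount(s[(s>105)&(s<160)]//3); top=3*h.argmax()+1
        m=np.zeros_like(g); m[y0:p[1]+box[1],x0:p[0]+box[0]]=abs(s-top)>tol
        c=comp(m,p); out.append(wrect(w,c,z)); print('top',top,'px',c.min(0),c.max(0),[np.round(v,4) if k==0 else round(float(v),1) for k,v in enumerate(out[-1])])
    return out
E
python3 - <<'E'
from h import *
w=dict(np.load('w20.npz'))
bays(w,[(441,158),(441,201),(441,242)])
bays(w,[(441,158),(441,201),(441,242)],tol=10,box=(20,25))
g=cv2.cvtColor(w['image'],cv2.COLOR_RGB2GRAY)
for p in [(332,158),(323,246)]:
    for thr in (60,75): print('fresh',wrect(w,comp(g<thr,p),.068))
for v in range(136,182,2): print(v,g[v,420:466:2])
E
```

```text
top 130 px [432 140] [450 175] [array([ 0.5514, -0.3633]), 39.9, 22.8, 57.0]
top 130 px [433 185] [449 218] [array([ 0.5223, -0.4065]), 39.9, 21.1, 57.4]
top 127 px [432 227] [448 257] [array([ 0.4937, -0.4499]), 39.4, 21.6, 58.5]
top 130 px [432 141] [449 175] [array([ 0.551 , -0.3632]), 39.3, 21.5, 55.0]
top 130 px [433 185] [449 218] [array([ 0.5224, -0.4068]), 40.0, 20.2, 53.4]
top 127 px [432 227] [448 257] [array([ 0.4936, -0.4498]), 39.4, 20.8, 55.8]
fresh (array([ 0.45400342, -0.28382657]), 37.23722839355469, 16.6037540435791, 45.343685150146484)
fresh (array([ 0.45376016, -0.28395248]), 37.786521911621094, 17.93168067932129, 43.59315872192383)
fresh (array([ 0.38555679, -0.35316315]), 47.99332046508789, 16.73849105834961, 45.498390197753906)
fresh (array([ 0.38503522, -0.35305121]), 48.56999206542969, 18.941068649291992, 43.055973052978516)
136 [134 134 133 133 131 130 130 130 129 129 128 127 129 128 129 128 128 128
 128 128 129 128 128]
138 [129 130 130 129 129 128 129 128 129 129 129 128 128 128 128 129 128 128
 128 129 128 128 128]
140 [129 130 129 130 129 128 130 131 131
[... 1338 characters left out ...]
34 134]
168 [129 129 128 129 129 129 128 112 130 130 132  74  67  68 110 127 130 131
 132 133 132 133 133]
170 [129 129 129 129 129 129 129  83  94  77  64  64  69  70 109 127 131 131
 132 132 132 133 133]
172 [129 128 129 129 129 130 130  75  56  59  61  62  74  87 124 126 132 133
 132 132 133 133 134]
174 [130 128 129 129 129 129 130 101 103 110 122 125 124 124 121 128 133 131
 133 133 132 132 134]
176 [129 128 130 129 129 128 130 123 127 131 131 131 132 132 132 132 131 132
 132 133 132 133 133]
178 [129 129 128 129 129 129 129 129 129 129 130 131 131 132 131 131 131 132
 131 133 133 133 132]
180 [130 129 129 129 129 129 128 128 129 130 131 131 132 130 131 131 132 132
 131 132 132 132 132]
```

The bay mouths come out at 39.8 × 21.8 mm with 52 mm spacing, exactly as expected with the lead-in. Centres are (551.2,−363.2), (522.3,−406.6) and (493.7,−449.9) mm, and the charger needs a jaw angle of −33.6°. Next I'll pick the first fresh pack.

```bash
python3 - <<'E'
from h import *
plan([([.4539,-.2839,.2],-45),([.4539,-.2839,.04],-45)])
E
```

```text
tcp [ 0.4256 -0.3006  0.2005] jaw -38.9 q6 -2.6 w 0.0563 t 49.0
turn 6.1 shift [ 0.05  0.82 -3.19] -> [ 0.454 -0.284  0.2  ] -45.0
turn -0.0 shift [16.  0.  0.] -> [ 0.454 -0.284  0.04 ] -45.0
```

Request:
carry_out --pt "0.4 0 0 0 6.1" --pt "0.4 0 0.8 -3.2 0" --pt "0.4 4 0 0 0" --pt "0.4 3 0 0 0" --pt "0.4 0 0 0 0" --pt "0.4 0 0 0 0"

```text
time: 49.55
tool_pos: [0.4539, -0.2835, 0.1308]
ee_rot: [-1.929, 1.57, 1.998]
wrist_force: [0.6, 0.1, 0.5]
width: 0.0564
```

```bash
python3 - <<'E'
from h import *
w=snap('wrist'); np.savez('w21.npz',**w); g=cv2.cvtColor(w['image'],cv2.COLOR_RGB2GRAY)
t,M,o=tool(); p=fproj(w,[.4539,-.2839,.068])[0].round().astype(int); print('pred',p,'tcp@68',fproj(w,[t[0],t[1],.068]).round(1))
for thr in (50,70): 
    c=comp(g<thr,p); print(c.min(0),c.max(0),wrect(w,c,.068))
print(g[p[1],p[0]-30:p[0]+31:2]); print(g[p[1]-40:p[1]+60:2,p[0]])
plan([([.4539,-.2839,.04],-45)])
E
```

```text
pred [322 208] tcp@68 [[322.9 208.2]]
[313 180] [332 228] (array([ 0.45657724, -0.2820166 ]), 40.89365005493164, 15.325175285339355, 45.60859298706055)
[313 179] [332 229] (array([ 0.45646286, -0.28188248]), 42.4915885925293, 15.680365562438965, 45.60652542114258)
[105 108 105 101 101 100 101  94 103 105  88  24  45  45  45  43  43  42
  42  40  28 110 106 112 111 108 111 119 113 113 108]
[ 63 102 134 111 112  96   9  20  19  22  19  24  38  45  45  43  45  45
  45  43  43  43  44  43  42  42  41  43  42  40  31  94 105  99 100 104
 104 101 100 102 111 107 102 110 107 106  59  64  65  95]
tcp [ 0.4545 -0.2844  0.1322] jaw -45.0 q6 6.9 w 0.0561 t 49.6
turn -0.0 shift [ 9.22 -0.08  0.01] -> [ 0.454 -0.284  0.04 ] -45.0
```

Request:
carry_out --pt "0.4 3 -0.1 0.15 0" --pt "0.4 3 0 0 0" --pt "0.4 2.2 0 0 0" --pt "0.4 1 0 0 0" --pt "0.4 0 0 0 0" --pt "1 0 0 0 0" --pt "1 0 0 0 0" --pt "1 0 0 0 0" --pt "1 0 0 0 0" --pt "1 0 0 0 0" --pt "1 0 0 0 0" --pt "1 0 0 0 0" --pt "1 0 0 0 0"

```text
time: 50.9
tool_pos: [0.4523, -0.2854, 0.0387]
ee_rot: [1.693, 1.569, -0.664]
wrist_force: [2.0, -2.0, 0.3]
width: 0.0155
```

Request:
carry_out --pt "1 -1 0 0 0" --pt "1 -2 0 0 0" --pt "1 -2 0 0 0" --pt "1 -3 0 0 0" --pt "1 -2 0 0 0" --pt "1 0 0 0 -5.7" --pt "1 0 0 0 -5.7" --pt "1 0 0 0 0"

```text
time: 51.7
tool_pos: [0.4513, -0.2845, 0.1383]
ee_rot: [-1.765, 1.569, 2.359]
wrist_force: [-0.1, -0.3, -0.6]
width: 0.0158
```

```bash
python3 - <<'E'
from h import *
w=snap('wrist'); np.savez('w22.npz',**w); g=cv2.cvtColor(w['image'],cv2.COLOR_RGB2GRAY)
t,M,o=tool(); zt=t[2]+.028; p=fproj(w,[t[0],t[1],zt])[0]; print('tcp axis at top height px',p.round(1))
i,j=p.round().astype(int); print(g[j,i-30:i+31:2]); print(g[j-40:j+40:2,i])
plan([([.5512,-.3632,t[2]],-33.6),([.5512,-.3632,.07],-33.6),([.5512,-.3632,.051],-33.6)])
E
```

```text
tcp axis at top height px [321.8 256.3]
[94 94 94 95 82 17 24 30 36 41 40 40 42 42 41 43 44 43 46 47 47 43 44 45
 74 97 95 95 94 96 95]
[ 19  19  21  23  21  21  31  37  40  41  40  40  41  39  39  39  40  40
  40  41  43  45  45  46  47  49  50  50  50  50  49  46  44  30 102 108
 112 105 103  62]
tcp [ 0.4513 -0.2845  0.1381] jaw -33.8 q6 -4.5 w 0.0157 t 51.8
turn -0.2 shift [ 0.   12.68  1.03] -> [ 0.551 -0.363  0.138] -33.6
turn -0.0 shift [6.81 0.   0.  ] -> [ 0.551 -0.363  0.07 ] -33.6
turn -0.0 shift [1.9 0.  0. ] -> [ 0.551 -0.363  0.051] -33.6
```

Request:
carry_out --pt "1 0 2.5 0.2 -0.2" --pt "1 0 2.6 0.2 0" --pt "1 0 2.6 0.2 0" --pt "1 0 2.5 0.2 0" --pt "1 0 2.5 0.3 0" --pt "1 2 0 0 0" --pt "1 2 0 0 0" --pt "1 1 0 0 0" --pt "1 0 0 0 0" --pt "1 0 0 0 0"

```text
time: 52.75
tool_pos: [0.5516, -0.3642, 0.0888]
ee_rot: [-2.685, 1.571, 1.443]
wrist_force: [0.3, 0.0, -0.2]
width: 0.0161
```

```bash
python3 - <<'E'
from h import *
for k in range(3):
    plan([([.5508,-.3639,.072],-33.6)]); w=snap('wrist')
q=fproj(w,[[.5223,-.4066,.045],[.4937,-.4499,.045],[.5512,-.3632,.045]]).round().astype(int); print(q)
np.savez('w23.npz',**w)
try: bays(w,q[:2])
except Exception as e: print(e)
E
```

```text
tcp [ 0.5516 -0.3642  0.0888] jaw -33.5 q6 -4.8 w 0.0161 t 52.8
turn 0.1 shift [ 1.68 -0.08  0.02] -> [ 0.551 -0.364  0.072] -33.6
tcp [ 0.552  -0.3645  0.0896] jaw -33.5 q6 -4.8 w 0.016 t 52.8
turn 0.1 shift [ 1.76 -0.13  0.01] -> [ 0.551 -0.364  0.072] -33.6
tcp [ 0.5522 -0.3647  0.0901] jaw -33.5 q6 -4.8 w 0.0158 t 52.9
turn 0.1 shift [ 1.81 -0.16  0.01] -> [ 0.551 -0.364  0.072] -33.6
[[319 274]
 [319 324]
 [319 214]]
top 109 px [293 248] [344 299] [array([ 0.5216, -0.4067]), 48.6, 43.7, 56.5]
top 136 px [293 298] [344 349] [array([ 0.492 , -0.4511]), 60.3, 48.5, 56.6]
```

Request:
carry_out --pt "1 0.5 -0.1 0 0" --pt "1 0.6 0 0 0" --pt "1 0.5 0 0 0" --pt "1 0.4 0 0 0" --pt "1 0.3 0 0 0" --pt "1 0 0 0 0"

```text
time: 53.5
tool_pos: [0.5511, -0.364, 0.0648]
ee_rot: [1.66, 1.57, -0.496]
wrist_force: [1.6, -1.2, -0.9]
width: 0.0157
```

```bash
python3 - <<'E'
from h import *
t,M,o=tool(); print(t.round(4),(M.T@o['wrist_force']).round(1),o['wrist_torque'].round(2),o['width'])
plan([([.5508,-.3639,.0497],-33.6)])
E
```

```text
[ 0.5511 -0.364   0.0648] [0.9 2.  0.2] [-0.33 -0.33  0.01] 0.015680698350941765
tcp [ 0.5511 -0.364   0.0648] jaw -33.5 q6 -4.9 w 0.0157 t 53.5
turn 0.1 shift [ 1.51 -0.03  0.01] -> [ 0.551 -0.364  0.05 ] -33.6
```

The pack is 7 mm into the bay with only 2 N side load. I'll press it home.

Request:
carry_out --pt "1 0.4 0 0 0" --pt "1 0.4 0 0 0" --pt "1 0.3 0 0 0" --pt "1 0.3 0 0 0" --pt "1 0.2 0 0 0" --pt "1 0 0 0 0"

```text
time: 54.1
tool_pos: [0.5512, -0.364, 0.0496]
ee_rot: [1.609, 1.57, -0.546]
wrist_force: [3.1, -2.2, -0.4]
width: 0.0159
```

```bash
python3 - <<'E'
from h import *
t,M,o=tool(); print(t.round(4),(M.T@o['wrist_force']).round(1),o['width'])
E
```

```text
[ 0.5512 -0.364   0.0496] [0.4 3.8 0.1] 0.015901181569870526
```

Request:
carry_out --pt "1 0.15 0 0 0" --pt "1 0.15 0 0 0" --pt "1 0 0 0 0"

```text
time: 54.4
tool_pos: [0.5512, -0.364, 0.0495]
ee_rot: [1.482, 1.569, -0.673]
wrist_force: [0.1, 0.8, 9.3]
width: 0.0157
```

```bash
python3 - <<'E'
from h import *
t,M,o=tool(); print(t.round(4),(M.T@o['wrist_force']).round(1),o['width'])
plan([([.380,-.359,.11],-45)])
E
```

```text
[ 0.5512 -0.364   0.0495] [-9.3 -0.3 -0.7] 0.015679697456426694
tcp [ 0.5512 -0.364   0.0495] jaw -33.5 q6 -4.9 w 0.0157 t 54.4
turn 11.5 shift [ -6.05 -12.46  11.75] -> [ 0.38  -0.359  0.11 ] -45.0
```

The pack is seated on the bay floor, with 9.3 N reaction at TCP 49.5 mm as predicted. I'll release it and go to the second fresh pack.

Request:
carry_out --pt "0.4 -0.2 0 0 0" --pt "0.4 0 0 0 0" --pt "0.4 0 0 0 0" --pt "0.4 0 0 0 0" --pt "0.4 -3 0 0 0" --pt "0.4 -3 0 0 0" --pt "0.4 -2.3 0 0 5.7" --pt "0.4 0 0 0 5.8" --pt "0.4 0 -3 3 0" --pt "0.4 0 -3 3 0" --pt "0.4 0 -3 3 0" --pt "0.4 0 -3.4 2.7 0" --pt "0.4 0 0 0 0" --pt "0.4 0 0 0 0"

```text
time: 55.8
tool_pos: [0.3799, -0.3587, 0.1314]
ee_rot: [2.827, 1.57, 0.47]
wrist_force: [1.3, 0.0, 0.4]
width: 0.0563
```

```bash
python3 - <<'E'
from h import *
w=snap('wrist'); np.savez('w24.npz',**w); g=cv2.cvtColor(w['image'],cv2.COLOR_RGB2GRAY)
t,M,o=tool(); p=fproj(w,[.380,-.359,.068])[0].round().astype(int); print('pred',p,'tcp@68',fproj(w,[t[0],t[1],.068]).round(1))
print(g[p[1],p[0]-30:p[0]+31:2]); print(g[p[1]-50:p[1]+50:2,p[0]]); print(g[p[1]-50:p[1]+50:2,p[0]+6])
plan([([.380,-.359,.0387],-45)])
E
```

```text
pred [322 208] tcp@68 [[322.5 207.3]]
[112 117 108 100 118 117 115 120 121 120  96  27  49  46  46  46  44  45
  44  44  27 113 117 116 118 109 114 107 116 108 107]
[109  60 101 124 121 119 109 103 113 131  43  21  17  22  23  21  43  48
  48  46  47  47  46  45  45  46  47  44  46  45  45  44  44  43  43 199
 203 199 192 199 200 194 204 200 201 203 204 203 204 199]
[120  60 108 120 120 119 113 115 115 119  26  19  20  23  20  23  40  46
  47  46  45  44  45  46  45  44  44  44  44  44  43  44  45  42  39 208
 201 193 205 201 195 202 202 191 197 198 193 197 196 199]
tcp [ 0.3808 -0.359   0.1316] jaw -45.0 q6 -4.5 w 0.0562 t 55.9
turn -0.0 shift [ 9.29 -0.06  0.05] -> [ 0.38  -0.359  0.039] -45.0
```

Request:
carry_out --pt "0.4 3 0 0.05 0" --pt "0.4 3 0 0 0" --pt "0.4 2.2 0 0 0" --pt "0.4 1 0 0 0" --pt "0.4 0 0 0 0" --pt "1 0 0 0 0" --pt "1 0 0 0 0" --pt "1 0 0 0 0" --pt "1 0 0 0 0" --pt "1 0 0 0 0" --pt "1 0 0 0 0" --pt "1 0 0 0 0" --pt "1 0 0 0 0"

```text
time: 57.15
tool_pos: [0.3802, -0.3594, 0.0399]
ee_rot: [1.541, 1.57, -0.815]
wrist_force: [-0.2, 0.9, 2.5]
width: 0.0159
```

Request:
carry_out --pt "1 -1 0 0 0" --pt "1 -2 0 0 0" --pt "1 -2 0 0 0" --pt "1 -3 0 0 0" --pt "1 -2 0 0 0" --pt "1 0 0 0 -5.7" --pt "1 0 0 0 -5.7" --pt "1 0 0 0 0"

```text
time: 57.95
tool_pos: [0.3798, -0.3589, 0.1399]
ee_rot: [-1.99, 1.57, 2.136]
wrist_force: [0.5, 0.7, 0.6]
width: 0.0158
```

```bash
python3 - <<'E'
from h import *
w=snap('wrist'); np.savez('w25.npz',**w); g=cv2.cvtColor(w['image'],cv2.COLOR_RGB2GRAY)
t,M,o=tool(); zt=t[2]+.028; p=fproj(w,[t[0],t[1],zt])[0]; print('tcp axis at top height px',p.round(1))
i,j=p.round().astype(int); print(g[j,i-30:i+31:2]); print(g[j-40:j+40:2,i])
q=fproj(w,[[.4937,-.4499,.045],[.5223,-.4066,.045]]).round().astype(int); print('bay px',q)
try: bays(w,q)
except Exception as e: print(e)
plan([([.4937,-.4499,.088],-33.6)])
E
```

```text
tcp axis at top height px [321.7 256.2]
[102 102 102 102  89  19  21  30  39  44  43  45  45  44  45  47  48  50
  52  52  55  51  53  53  82 106 105 105 104 105 106]
[ 23  21  21  24  20  21  30  37  44  44  43  43  44  41  42  42  43  43
  44  46  47  49  51  54  55  56  57  58  58  56  55  52  49  20 206 201
 199 201 200 106]
bay px [[466 210]
 [471 159]]
top 139 px [455 191] [477 229] [array([ 0.494 , -0.4499]), 39.8, 21.9, 56.0]
top 136 px [461 138] [482 178] [array([ 0.5231, -0.4063]), 39.1, 21.8, 56.8]
tcp [ 0.3798 -0.3589  0.1396] jaw -33.7 q6 -15.9 w 0.0157 t 58.0
turn -0.1 shift [ 5.16 14.53  1.28] -> [ 0.494 -0.45   0.088] -33.6
```

Request:
carry_out --pt "1 0 2.5 0.2 -0.1" --pt "1 0 3 0.3 0" --pt "1 0 3 0.3 0" --pt "1 0 3 0.3 0" --pt "1 0 3 0.25 0" --pt "1 2 0 0 0" --pt "1 2 0 0 0" --pt "1 1 0 0 0" --pt "1 0 0 0 0" --pt "1 0 0 0 0"

```text
time: 59.0
tool_pos: [0.4935, -0.4505, 0.0899]
ee_rot: [1.838, 1.571, -0.318]
wrist_force: [1.1, 0.3, -0.8]
width: 0.0161
```

```bash
python3 - <<'E'
from h import *
plan([([.4934,-.4506,.0509],-33.6)])
E
```

```text
tcp [ 0.4935 -0.4505  0.0899] jaw -33.5 q6 -13.7 w 0.0161 t 59.0
turn 0.1 shift [3.9  0.   0.02] -> [ 0.493 -0.451  0.051] -33.6
```

Request:
carry_out --pt "1 0.5 0 0 0" --pt "1 0.6 0 0 0" --pt "1 0.5 0 0 0" --pt "1 0.4 0 0 0" --pt "1 0.3 0 0 0" --pt "1 0 0 0 0"

```text
time: 59.6
tool_pos: [0.4937, -0.4506, 0.0659]
ee_rot: [2.124, 1.57, -0.031]
wrist_force: [1.4, -1.6, -1.5]
width: 0.0155
```

Request:
carry_out --pt "1 0.4 0 0 0" --pt "1 0.4 0 0 0" --pt "1 0.3 0 0 0" --pt "1 0.3 0 0 0" --pt "1 0.2 0 0 0" --pt "1 0.1 0 0 0" --pt "1 0 0 0 0"

```text
time: 60.3
tool_pos: [0.4937, -0.4506, 0.0509]
ee_rot: [1.412, 1.57, -0.743]
wrist_force: [0.1, 0.3, 4.5]
width: 0.0159
```

```bash
python3 - <<'E'
from h import *
t,M,o=tool(); print(t.round(4),(M.T@o['wrist_force']).round(1),o['width'])
E
```

```text
[ 0.4937 -0.4506  0.0509] [-4.5 -0.  -0.3] 0.015917696712731844
```

The second pack is seated too, at TCP 50.9 mm with 4.5 N reaction. I'll release it, lift clear and run the final checks.

Request:
carry_out --pt "0.4 0 0 0 0" --pt "0.4 0 0 0 0" --pt "0.4 0 0 0 0" --pt "0.4 0 0 0 0" --pt "0.4 -3 0 0 0" --pt "0.4 -4 0 0 0" --pt "0.4 -4 0 0 0" --pt "0.4 -4 0 0 0" --pt "0.4 0 -3 -3 0" --pt "0.4 0 -4 -4 0" --pt "0.4 0 -4 -2 0" --pt "0.4 0 0 0 0" --pt "0.4 0 0 0 0"

```text
time: 61.6
tool_pos: [0.4524, -0.3205, 0.1996]
ee_rot: [1.119, 1.57, -1.035]
wrist_force: [-0.3, -0.4, 0.4]
width: 0.0564
```

```bash
python3 - <<'E'
from h import *
w=snap('wrist'); tp=snap('top'); sc=snap('scene'); t,M,o=tool(); print(t.round(3),o['wrist_force'].round(1))
g=cv2.cvtColor(w['image'],cv2.COLOR_RGB2GRAY)
B=[[.5512,-.3632],[.4937,-.4499]]
a=np.radians(56.4); y=np.array([np.cos(a),np.sin(a)]); x=np.array([np.sin(a),-np.cos(a)])
for b in B:
    p=fproj(w,[b+[.079]])[0].round().astype(int)
    q=[np.array(b)+sx*.008*x+sy*.017*y for sx in(-1,1) for sy in (-1,1)]
    c=comp(g<60,p); print('pred top',p,'corners',fproj(w,[list(k)+[.079] for k in q]).round(0).tolist(),'dark comp',c.min(0),c.max(0),wrect(w,c,.079))
# desk: differences from the start picture in the top view
t0=np.load('top0.npz')['image'].astype(int); d=(abs(tp['image'].astype(int)-t0).max(2)>45).astype(np.uint8)
n,l,st,c=cv2.connectedComponentsWithStats(d)
print('changes top:',[(c[i].round().tolist(),int(st[i,4])) for i in range(1,n) if st[i,4]>12])
s0=np.load('scene0.npz')['image'].astype(int); d=(abs(sc['image'].astype(int)-s0).max(2)>45).astype(np.uint8)
n,l,st,c=cv2.connectedComponentsWithStats(d)
print('changes scene:',[(c[i].round().tolist(),int(st[i,4])) for i in range(1,n) if st[i,4]>12])
gs=sc['image'].astype(int).sum(2)//3; g0=s0.sum(2)//3
P=[bx(xx,z+.019,yy) for xx,z in [(-.065,.185),(-.05,.20),(-.035,.215)] for yy in (-.04,0,.04)]
q=proj(sc,P).round().astype(int); print('flap',[(g0[v,u],gs[v,u]) for u,v in q])
# scoop outline in scene: predicted vs dark/bright
C=[scoop(p,(.556,-.031),4)+[z] for p,z in [((.064,.044),.038),((.064,-.044),.038),((-.064,-.044),.038),((.064,-.044),0),((-.122,0),.046)]]
print('scoop px scene',proj(sc,C).round(0).tolist())
r=proj(sc,C)[1].round().astype(int)
for v in range(r[1]-8,r[1]+18,2): print(v,gs[v,r[0]-16:r[0]+14:2])
E
```

```text
[ 0.453 -0.322  0.2  ] [-0.7 -0.4 -0.2]
pred top [425 174] corners [[416.0, 190.0], [418.0, 157.0], [431.0, 190.0], [433.0, 158.0]] dark comp [407 153] [431 188] (array([ 0.54784955, -0.35725433]), 35.99773025512695, 24.877655029296875, 55.45046615600586)
pred top [415 266] corners [[407.0, 279.0], [410.0, 252.0], [420.0, 278.0], [424.0, 252.0]] dark comp [289 241] [395 298] (array([ 0.40921249, -0.42363074]), 113.32238006591797, 72.72954559326172, -8.866432189941406)
changes top: [([400.0, 277.0], 10543), ([377.0, 190.0], 202), ([424.0, 208.0], 149), ([324.0, 217.0], 176), ([422.0, 227.0], 339), ([315.0, 218.0], 14), ([322.0, 223.0], 14), ([442.0, 226.0], 53), ([369.0, 236.0], 198), ([404.0, 231.0], 41), ([287.0, 240.0], 203), ([224.0, 251.0], 212), ([424.0, 251.0], 28), ([95.0, 366.0], 9669), ([264.0, 358.0], 3906), ([297.0, 372.0], 28)]
changes scene: [([257.0, 27.0], 386), ([363.0, 34.0], 1733), ([235.0, 52.0], 209), ([376.0, 67.0], 76), ([223.0, 80.0], 158), ([292.0, 76.0], 347), ([208.0, 74.0], 61), ([262.0, 83.0], 172), ([373.0, 82.0], 219), ([217.0, 94.0], 369), ([292.0, 122.
[... 916 characters left out ...]
123 171 168 167 169 169 169 171 173 173]
237 [178 175 100  83  84  85 106 166 168 168 166 170 170 171 174]
239 [174 177 175 109  83  84  84  88 159 169 166 168 169 168 169]
241 [175 138 171 176 131  83  82  83  85 155 170 167 167 169 146]
243 [172 180 180 180 180 141  83  83  82 159 166 168 143 161 177]
245 [175 176 181 179 179 145 158  90  81 162 168 137 179 144 173]
247 [176 176 177 167 174 178 178 174  99 125 172 178 165 178 176]
249 [178 142 167 175 174 176 175 174 173 154 162 177 178 180 181]
251 [164 174 175 174 174 175 174 154 163 174 176 175 177 179 181]
253 [178 178 176 178 177 176 140 173 171 175 175 176 177 179 181]
255 [156 172 176 177 144 170 173 176 175 173 176 175 178 182 181]
```

```bash
python3 - <<'E'
from h import *
sc=snap('scene'); g=cv2.cvtColor(sc['image'],cv2.COLOR_RGB2GRAY); s0=np.load('scene0.npz')['image'].astype(int)
d=(abs(sc['image'].astype(int)-s0).max(2)>30).astype(np.uint8); n,l,st,c=cv2.connectedComponentsWithStats(d)
a=np.radians(56.4); y=np.array([np.cos(a),np.sin(a)]); x=np.array([np.sin(a),-np.cos(a)])
for b in [[.5512,-.3632],[.4937,-.4499]]:
    q=[list(np.array(b)+sx*.008*x+sy*.017*y)+[z] for sx in(-1,1) for sy in (-1,1) for z in (.045,.079)]
    p=proj(sc,q); print('pred box',p.min(0).round(1),p.max(0).round(1))
    k=min(range(1,n),key=lambda i:np.hypot(*(c[i]-p.mean(0)))); print('seen',st[k])
print(robot.get_obs()['time'])
E
```

```text
pred box [234.6 250.3] [247.3 261.8]
seen [235 251  12  12  91]
pred box [201.3 251. ] [214.9 262.5]
seen [201 252  13  12 104]
61.8
```

Both packs fill exactly the pixel boxes predicted for fully seated packs. The only desk changes are the removed packs, the scoop and the carton/charger. Handing in.

```bash
python3 - <<'E'
from h import *
print(robot.close_job())
E
```

```text
the job is handed in; nothing more can be done
None
```

The job is handed in at about 62 s of robot time, with every task step done; no verdict was reported.

**What I did**
- **Worn packs:** I put all four black worn packs in the scoop and left the turquoise and blue look-alikes alone.
- **Return box:** I carried the scoop level to the box and pushed its nose in through the flap. The tool cannot tilt, so I raised the gripper against the flap and the scoop pivoted nose-down, to about 60° by estimate.
- **Scoop:** I drew it out and laid it flat on the desk by touching the nose down and dragging back.
- **Fresh packs:** Both went into the charger, one in bay 0 and one in bay 2.

**Last checks**
- **Scoop empty:** The load on the gripper fell from about 4.3 N to 2.1 N after tipping, which is the weight of the scoop alone.
- **Flap:** The flap pixels match the first picture within a few grey levels, so it is shut.
- **Scoop standing:** Its corners sit within about a pixel of those predicted for a flat scoop.
- **Fresh packs seated:** Both pressed on the bay floors (9.3 N and 4.5 N) at the predicted heights. In the scene view they match the predicted outlines to within a pixel.
- **Rest of the desk:** No unexpected change showed around the bystanders in the top or scene view. The arm hides part of both views.

**What failed or stayed uncertain**
- The first grip closed on nothing because I lifted before the fingers had finished closing; the retry worked.
- At the first tilt the packs did not slide out, apparently held by the half-open flap, until I pushed deeper and tilted further.
- In the final wrist view, one pack's outline included its side face and the other was masked by the gripper, so that check was unusable. I relied on the scene view and the forces instead.
- I did not see the packs inside the box; that they are there is inferred from the scoop's weight and the cleared desk.

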